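# Refit a water filter's cover and lock its quarter-turn stud

## Robot

A 7-joint arm with a two-finger parallel gripper is mounted at the origin on a cart in front of the work surface, level with it; the furniture and walls round the work are solid. World frame = base frame: x ahead of the robot, y to its left, z up, the work surface at z = 0. Lengths are in m, angles in rad, forces in N, time in s.
With the tool pointing down it reaches from about 0.4 to 0.875 m from the base axis. Payload 6.5 kg.
Tool frame: the origin (TCP) lies midway between the tips of the shut fingers; the grasp point (between the pads) lies 19 mm behind it (ctrl.grip_point_offset is the distance from the TCP to the grasp point, in m); z points along the fingers, y is the direction in which the jaws open and shut (so a half turn about z gives the same grasp; the last joint's range is limited). The gripper opens to 88 mm and grips with 3 to 60 N. Pads are 18 mm wide; open, the fingers measure 123 mm over their backs; the gripper's body (75 mm by 187 mm) begins 45 mm behind the grasp point.
Start: joints at [1.091, 0.536, -0.004, 1.538, 0.003, 1.067, -0.071], TCP at [0.261, -0.595, 0.239] pointing down, gripper open.
Joint ranges: [-2.7, 2.7], [-0.37, 2.16], [-1.27, 1.26], [0.24, 2.4], [-1.31, 4.45], [0.19, 1.91], [-2.76, 2.76]. Speed limits (rad/s): [2.39, 2.39, 3.14, 3.14, 3.14, 3.14, 3.14].

## Interface

Orientations are given as a rotation vector (axis times angle).
In Python, from rig import ctrl gives the robot as it stands.
- The arm moves only by the tool move_arm, never from a script. Its argument "increments" is text: rows parted by semicolons, each of 7 numbers parted by spaces: the shift along the tool's x, y, z normalised to -1 to 1, where 1 is 20 mm, then the turn, a rotation vector about the tool's x, y, z normalised to -1 to 1, where 1 is 10 degrees, then the gripper's target within -1 to 1 (fully open at 1, half-way at 0, shut at -1). A call has 1 to 10 rows; each row shifts and turns the pose as measured when the row begins, along the tool's axes as they then stand; what a row does not reach is not made up. A row lasts 1/8 s, in which the tool goes at most 62.5 mm and 10.7 degrees, less where a joint would pass 70% of its speed; a pose out of reach is approached as far as the arm can. A call with a number of a shift or a turn outside -1 to 1 is refused whole. A call with a gripper value outside its range is refused whole. The fingers move at their own pace and stop on an object; the grip force is fixed at half the most. Time passes only in rows, so rows that do not move let the fingers close. It gives the time, the measured TCP pose, the force and the opening at its end, in the units of the state.
- ctrl.observe(): the state, without advancing time (a new reading comes with each control period).
- ctrl.grab_frame(name): name is "side" or "top"; returns a dict with "color" (400x640x3 uint8, red, green, blue), "fovy" (degrees; the focal length in pixels is half the picture's height over the tangent of half this angle, whatever the lens; pixels are square), "cx", "cy" (the principal point, pixels), "rvec" (rotation vector, rad) and "tvec" (3), from world to camera coordinates, as OpenCV has them. Camera axes: x right, y down, z forward; pixel columns grow to the right and rows downward; lengths in m; the calibration is good to about 2 mm. A picture is of the moment at which its call begins. There is no depth.
- ctrl.sign_off(): hands the job in, once; it reports no verdict.
Trained networks look in the newest picture that a camera, given by its name, has taken for a name from the list of things; names that differ only in an ending like _2 or _b are one class to them, and where a whole thing is asked for, a point or a joint stands for the part that bears it (a point fixed in the world has none). Each returns a list of dicts, best first, with "confidence" (0 to 1); they miss things now and then, are a little off and sometimes report something else, mostly with a low value. They report only what shows in the picture. A call takes as long as a camera call.
- ctrl.silhouettes(camera, query): "region" (400x640 bool, what is visible of it) and "box" ([left, top, width, height] in pixels, round what is visible of it).
The state is a dict: "time_s": time; "q": joint angles; "dq": joint speeds; "joint_efforts": joint torques, N m; "position": TCP position; "ee_rot": TCP orientation; "contact_force": force on the tool from outside, world axes, zero at the start; "torque": the same for the moment, N m; "opening": opening from 0.0 (shut) to 1.0 (fully open).
Only numpy, scipy, OpenCV 4.12 (cv2) and the standard library are available. Lean on these libraries where they do the work, as an engineer would, in place of code of your own. Each camera call takes 0.05 s, during which the arm holds its last target.

## Task

The cartridge in the white water filter has just been changed: refit the loose cover by laying it on the filter's rim and sliding its two tongues fully home into the slots of the raised back. Then set the wing of the cover's stud in line with the pull rib, push the stud in until it resists firmly and turn it a quarter turn clockwise, so that it stays down and locked across the cover when you let go. Do not force the stud: never press it on its receptacle with more than 20 N, and leave the things standing round about where they are.

Things in the scene. Friction and masses are not known exactly. Their poses are not given: they have to be found in the camera images.
- unit: The water filter, a low white plastic box, immovable. Origin: on the worktop under the middle of the closed cover; z up, x towards its raised back. Low part: open bay, x -92 to 90.5 mm, y -73 to 73 mm, flat rim at z = 66 mm, a cartridge lying inside. Raised back: x 90.5 to 156 mm, 116 mm high.
- slots (a point): Point on the front face of the filter's raised back, midway between its two tongue slots, at (90.5, 0, 72) mm of the unit; axes as the unit's. The slots lie 40 mm to either side in y; each is 28 mm wide, z 66 to 78 mm, 19 mm deep.
- keyhole (a point): Point at rim height over the stud's receptacle, at (-62, 0, 66) mm of the unit; axes as the unit's. The receptacle is a 5 mm steel plate with a slot along x, 28 x 9 mm. It is set to suit the seal: its top lies 2.5 mm below the rim on average, but up to 3.5 mm higher or lower: feel for it. Under it lies a sprung rubber cushion, 14 N per mm.
- cover: The loose white cover, 0.2 to 0.35 kg, 180 (x) x 140 (y) x 20 mm, skirted, open below. Origin: centre of the skirt's lower edge; z up, x to the tongues: two, at y = -40 and 40 mm, 24 mm wide, z 3 to 8 mm, out to x = 102.5 mm. Home: origin at (0.5, 0, 66) mm of the unit, axes alike, rear edge on the raised back. Lay it on the rim at least 14 mm short of home, then slide it.
- rib (a point): Centre of the cover's pull rib, to carry it by, close to its centre of mass: an upright rib 50 mm long in x, 12 mm thick in y, standing on the deck from z = 20 to 44 mm of the cover. This point is at (12, 0, 32) mm of the cover; axes as the cover's.
- stud_wing (a point): Centre of the stud's dark upright wing: 32 mm along its x, 10 mm thick in y, 25 mm tall. 12 mm below this point is the top of a 38 mm round flange. Stud axis: x = -62, y = 0 mm of the cover; popped up, this point is at z = 57.5 mm of the cover. A square cross pin (5 x 5 x 24 mm) lies along the wing's x at the stud's foot. A spring (1.5 N, rising 0.25 N per mm) pops the stud up; travel 21.5 mm.
- stud_push: The captive stud as a whole (sleeve, wing, flange, pin), sliding straight up and down in the cover. Origin on the stud's axis, at (-62, 0, 0) mm of the cover when popped up; its z in the cover falls by as much as the stud is pushed in. Axes as the cover's. Pressed on its receptacle with over 20 N it breaks.
- stud (a joint): Turn of the stud, rad: 0 = wing along cover x (pin along the slot; within 0.1 it goes in), grows clockwise from above, 1.57 = locked, stops at 1.75; starts within 0.4 of 0. The pin meets the cushion 11.7 to 18.7 mm in and can turn under the plate from 0.8 mm deeper, with 11 N on the cushion (16 to 18 N of push). Let go within 0.15 of 1.57 it rises 2.5 mm into a groove and stays 10 to 17 mm in.
- old_cartridge: Bystander: spent filter cartridge standing on end, white cylinder with grey caps, 55 mm across, 123 mm tall, loose. Origin at the centre of its foot.
- bowl: Bystander: small white bowl, 105 mm across, 51 mm high, loose. Origin at the centre of its foot.
- timer: Bystander: round white kitchen timer, 65 mm across, 54 mm high, loose. Origin at the centre of its foot.

How it is judged:
By the outcome, as a careful person would: the job done as asked, in the order asked, and still so for the second after the job is handed in, with the robot touching nothing.
It also fails if it takes over 72 s, if anything falls off the work surface, if the arm or the gripper's body presses on something with over 40 N, if the wrist force passes 120 N, or if a joint passes its speed limit or range.

## Working session

There is one attempt and no reset: what is moved stays moved. The work goes in short steps, Python scripts to look and compute and a tool call to move; the robot and the scene stay as the last step left them, time stands still between calls to the robot, and variables do not carry over. Pictures are saved under pics/ and viewed, and the job is handed in when it is done.

Besides the shell and the picture viewer there is one more tool, called in YAML: its name, and indented under it one key for each argument. move_arm: Moves the arm, as the interface text tells. Its arguments: {"type":"object","properties":{"increments":{"type":"string"}},"required":["increments"]}

```bash
ls; mkdir -p pics
cat > h.py <<'E'
import numpy as np, cv2
from rig import ctrl
from scipy.spatial.transform import Rotation as R
E
python3 - <<'E'
from h import *
s=ctrl.observe()
print({k:np.round(v,4) for k,v in s.items()})
for n in("side","top"):
    f=ctrl.grab_frame(n)
    cv2.imwrite(f"pics/{n}0.png",f["color"][:,:,::-1])
    print(n,f["fovy"],f["cx"],f["cy"],f["rvec"],f["tvec"])
    r=R.from_rotvec(np.array(f["rvec"]).ravel());print("cam pos",-r.inv().apply(np.array(f["tvec"]).ravel()))
    for q in["unit","cover","slots","keyhole","rib","stud_wing","stud_push","stud","old_cartridge","bowl","timer"]:
        try:
            for d in ctrl.silhouettes(n,q)[:2]: print(q,round(d["confidence"],2),d["box"],d["region"].sum())
        except Exception as e: print(q,e)
E
```

```text
pics
{'time_s': np.float64(0.0), 'q': array([ 1.0908,  0.5372, -0.0045,  1.5389,  0.0026,  1.0673, -0.0712]), 'dq': array([-0.0009, -0.0001,  0.0009,  0.0012,  0.0003, -0.0001, -0.0013]), 'joint_efforts': array([ 4.00000e-04, -5.70991e+01,  9.90700e-01, -2.51612e+01,
       -5.63000e-02,  1.79000e-02,  1.00000e-04]), 'position': array([ 0.2611, -0.5946,  0.2378]), 'ee_rot': array([-3.0729e+00, -6.4520e-01,  7.0000e-04]), 'contact_force': array([-0.4189,  0.5315,  0.5197]), 'torque': array([-0.035 ,  0.0185, -0.024 ]), 'opening': np.float64(1.0021)}
side 52.84140971275389 319.19342650620854 199.11833523538414 [ 0.46839182 -2.63068241  1.30669513] [0.57464705 0.10911685 0.98546963]
cam pos [0.2801451  0.87365489 0.68667457]
unit 0.95 [264.1, 167.5, 118.3, 94.4] 6413
cover 0.95 [330.8, 145.7, 71.6, 39.4] 1802
cover 0.48 [268.1, 161.2, 20.1, 24.2] 341
slots 0.9 [267.6, 167.5, 114.7, 96.7] 6473
slots 0.38 [333.1, 148.1, 67.6, 37.8] 1787
keyhole 0.98 [266.5, 167.2, 115.3, 95.1] 6424
rib 0.79 [331.4, 150.6, 73.9, 38.7] 1802
stud_push 0.51 [384.0, 153.9, 12.3, 13.2] 113
old_cartridge 0.83 [3
[... 152 characters left out ...]
3 203.38526477668987 [ 2.18075242 -2.14479613  0.15138116] [0.11681742 0.55828826 1.05655083]
cam pos [0.41921698 0.14009803 1.11636078]
unit 0.75 [279.2, 154.1, 68.9, 102.8] 4707
cover 0.73 [392.1, 186.2, 51.1, 66.4] 2889
slots 0.72 [279.3, 157.7, 67.3, 95.9] 4631
slots 0.37 [411.5, 233.6, 15.6, 13.2] 138
keyhole 0.69 [278.9, 157.4, 69.6, 95.6] 4700
rib 0.8 [394.7, 185.8, 50.8, 65.2] 2981
rib 0.28 [209.0, 249.2, 25.6, 19.7] 503
stud_wing 0.59 [410.3, 230.7, 19.1, 16.6] 151
stud_push 0.35 [392.7, 184.8, 48.5, 66.2] 2867
stud 0.49 [413.6, 233.9, 14.1, 16.0] 126
old_cartridge 0.77 [208.2, 251.5, 26.8, 19.2] 481
bowl 0.95 [183.5, 197.5, 38.6, 41.1] 1072
timer 0.61 [361.6, 128.8, 18.8, 24.2] 374
```

Run:
```python
from h import *
a=cv2.imread("pics/top0.png");cv2.imwrite("pics/top0z.png",cv2.resize(a[110:290,170:460],None,fx=2.75,fy=2.75,interpolation=cv2.INTER_CUBIC))
a=cv2.imread("pics/side0.png");cv2.imwrite("pics/side0z.png",cv2.resize(a[130:360,240:460],None,fx=2.6,fy=2.6,interpolation=cv2.INTER_CUBIC))
```

```text
(no output)
```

View pics/top0.png

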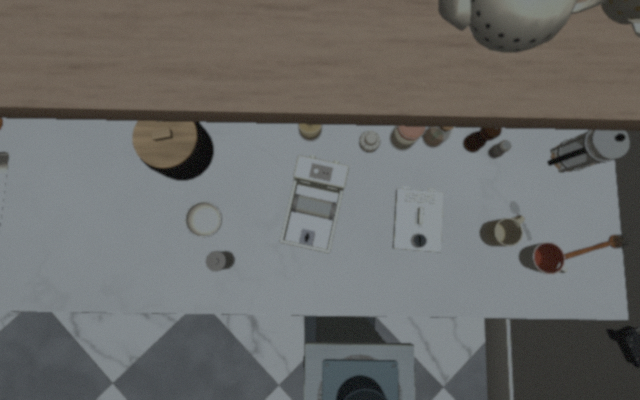

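View pics/side0.png

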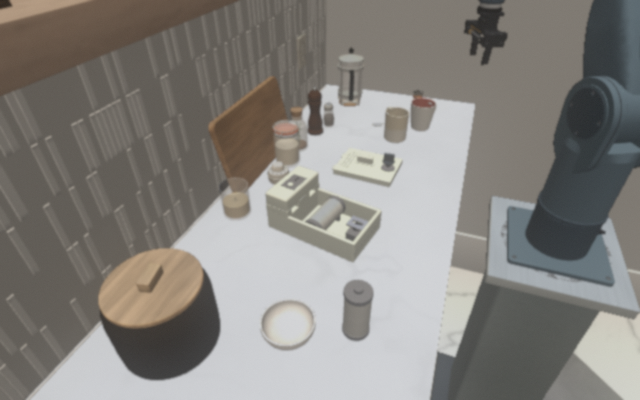

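View pics/top0z.png

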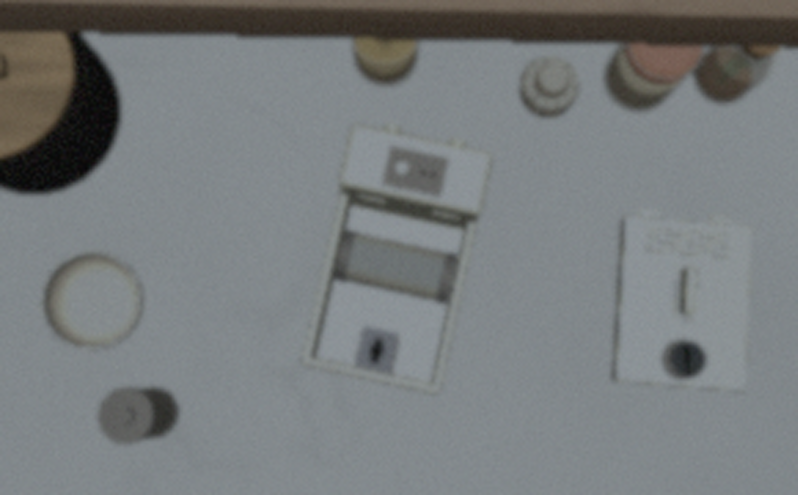

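View pics/side0z.png

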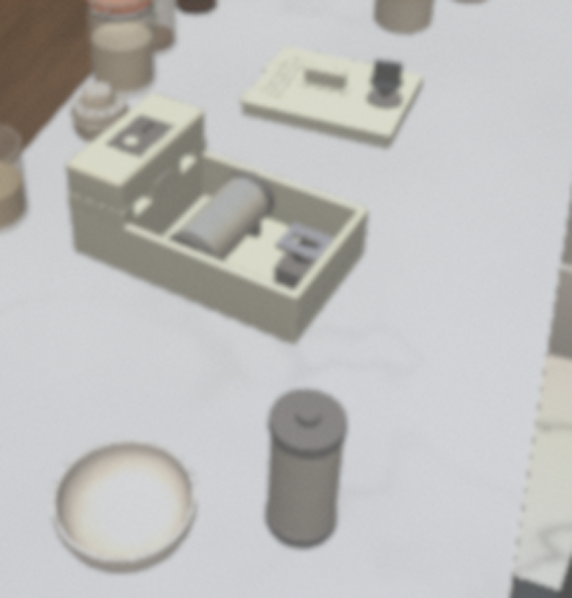

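```bash
cat >> h.py <<'E'
def cam(f):
    fl=200/np.tan(np.radians(f["fovy"]/2))
    K=np.array([[fl,0,f["cx"]],[0,fl,f["cy"]],[0,0,1]]);return K,np.array(f["rvec"],float).reshape(3),np.array(f["tvec"],float).reshape(3)
def proj(f,P):
    K,r,t=cam(f);return cv2.projectPoints(np.asarray(P,float).reshape(-1,3),r,t,K,None)[0].reshape(-1,2)
def unproj(f,uv,z):
    K,r,t=cam(f);Rm=cv2.Rodrigues(r)[0];d=Rm.T@np.linalg.inv(K)@np.array([*uv,1.]);o=-Rm.T@t
    return o+d*(z-o[2])/d[2]
def box(x0,x1,y0,y1,z0,z1): return np.array([[x,y,z] for x in(x0,x1) for y in(y0,y1) for z in(z0,z1)])/1000
UNIT=[box(-92,90.5,-73,73,0,66),box(90.5,156,-73,73,0,116)]
COVER=[box(-90,90,-70,70,0,20),box(90,102.5,-52,-28,3,8),box(90,102.5,28,52,3,8),box(-13,37,-6,6,20,44)]
def place(P,p,z=0):
    c,s=np.cos(p[2]),np.sin(p[2]);P=np.asarray(P)
    return np.c_[c*P[:,0]-s*P[:,1]+p[0],s*P[:,0]+c*P[:,1]+p[1],P[:,2]+z]
def render(f,parts,p,z=0,S=4):
    m=np.zeros((400*S,640*S),np.uint8)
    for b in parts:
        q=(proj(f,place(b,p,z))+.5)*S-.5
        cv2.fillConvexPoly(m,cv2.convexHull(np.round(q*16).astype(np.int32)),255,shift=4)
    return cv2.resize(m,(640,400),interpolation=cv2.INTER_AREA)/255.
E
python3 - <<'E'
from h import *
from scipy.optimize import minimize
import pickle
fs={n:ctrl.grab_frame(n) for n in("side","top")}
print(fs["top"].keys())
masks={}
for n in fs:
    for q in("unit","cover","stud_wing","old_cartridge","bowl","timer"):
        r=ctrl.silhouettes(n,q)
        if r: masks[n,q]=r[0]["region"]
pickle.dump((fs,masks),open("f0.pkl","wb"))
for q,parts,p0 in(("unit",UNIT,None),("cover",COVER,None)):
    ys,xs=np.nonzero(masks["top",q]);c=unproj(fs["top"],(xs.mean(),ys.mean()),.03)
    for cs in(("top",),("side",),("top","side")):
        def cost(v):
            p=[v[0]/100,v[1]/100,v[2]/10];return sum(np.abs(render(fs[n],parts,p)-masks[n,q]).sum()/masks[n,q].sum() for n in cs)
        best=min((minimize(cost,[c[0]*100,c[1]*100,a],method="Nelder-Mead",options=dict(initial_simplex=[[c[0]*100+d[0],c[1]*100+d[1],a+d[2]] for d in((-1,-1,0),(2,0,0),(0,2,0),(0,0,1.5))])) for a in(-3,-1.5,0,1.5)),key=lambda r:r.fun)
        print(q,cs,best.x/[100,100,10],best.fun)
E
```

```text
dict_keys(['color', 'fovy', 'cx', 'cy', 'rvec', 'tvec'])
unit ('top',) [ 0.51564182  0.14507517 -0.20311714] 0.025956219524846974
unit ('side',) [ 0.51942007  0.14168316 -0.19769942] 0.05513563251790373
unit ('top', 'side') [ 0.51651538  0.1448565  -0.20053431] 0.09129967639120186
cover ('top',) [ 0.51377031 -0.17635292 -0.06664341] 0.043870142727497737
cover ('side',) [ 0.51592338 -0.174141   -0.06173371] 0.05011112205909722
cover ('top', 'side') [ 0.5146121  -0.17580167 -0.06912227] 0.10386224988976392
```

```bash
cat >> h.py <<'E'
EDG=[(0,1),(2,3),(4,5),(6,7),(0,2),(1,3),(4,6),(5,7),(0,4),(1,5),(2,6),(3,7)]
def overlay(f,items,crop,fx,name,extra=[]):
    x0,y0,x1,y1=crop
    a=cv2.resize(f["color"][y0:y1,x0:x1,::-1],None,fx=fx,fy=fx,interpolation=cv2.INTER_CUBIC)
    a=cv2.convertScaleAbs(a,alpha=1.5)
    T=lambda q:tuple(np.round(((q+.5-[x0,y0])*fx-.5)*16).astype(int))
    for parts,p,z,col in items:
        for b in parts:
            q=proj(f,place(b,p,z))
            for i,j in EDG: cv2.line(a,T(q[i]),T(q[j]),col,1,cv2.LINE_AA,4)
    for P in extra:
        q=proj(f,P)[0];cv2.circle(a,T(q),3*16,(0,0,255),1,cv2.LINE_AA,4)
    cv2.imwrite(name,a)
E
python3 - <<'E'
from h import *
import pickle
fs,m=pickle.load(open("f0.pkl","rb"))
u=[.5165,.1448,-.2005];c=[.5146,-.1758,-.069]
BAY=[box(-86,90,-67,67,66,66)]
for n,cu,cc in(("top",(270,140,360,260),(380,170,460,260)),("side",(255,155,390,265),(320,135,415,190))):
    overlay(fs[n],[(UNIT,u,0,(0,255,0))],cu,5,f"pics/o_u_{n}.png",[place(np.array([[-.062,0,.0635]]),u),place(np.array([[.0905,.04,.072]]),u),place(np.array([[.0905,-.04,.072]]),u)])
    overlay(fs[n],[(COVER,c,0,(0,255,0))],cc,7 if n=="side" else 6,f"pics/o_c_{n}.png",[place(np.array([[-.062,0,.070]]),c)])
E
```

```text
(no output)
```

View pics/o_u_top.png

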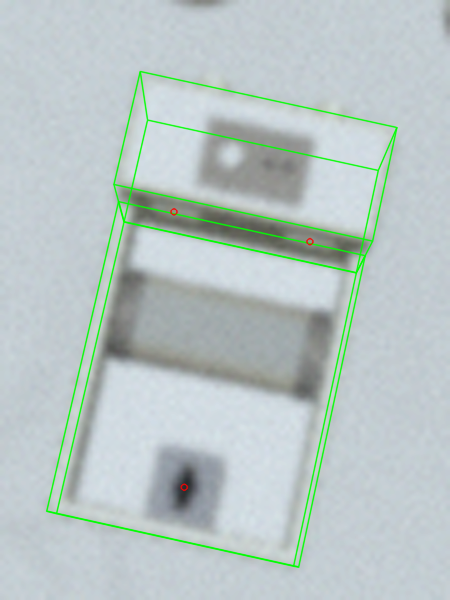

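View pics/o_u_side.png

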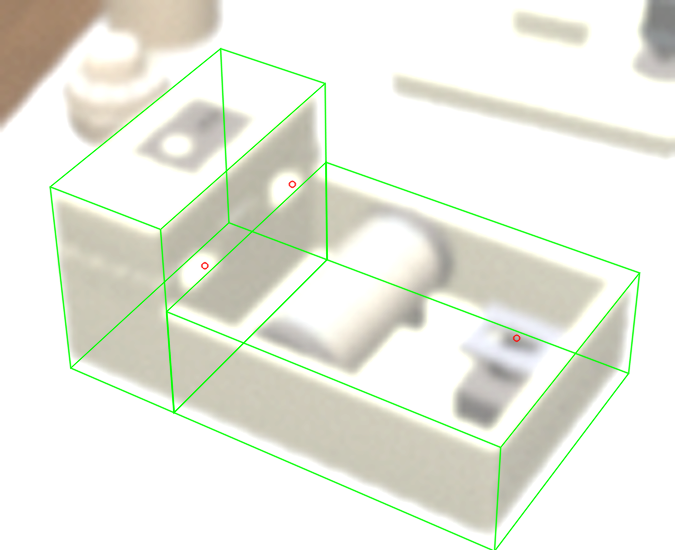

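View pics/o_c_top.png

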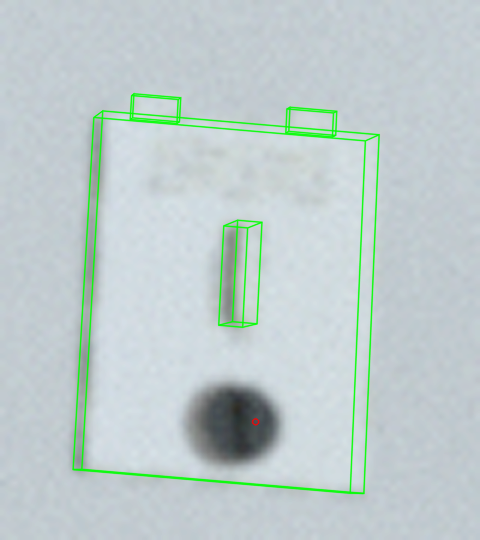

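View pics/o_c_side.png

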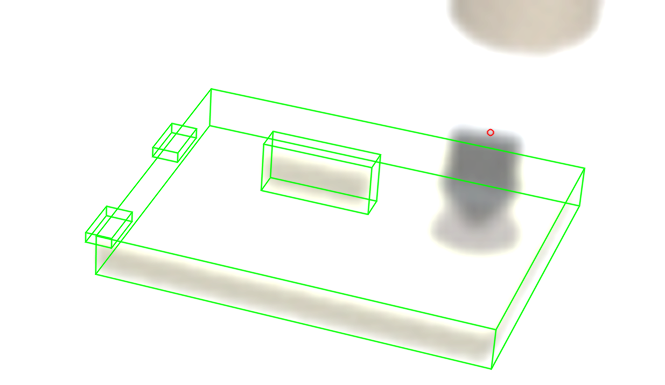

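```bash
cat >> h.py <<'E'
def edgefit(fs,segs,p0,z=0,rng=(.006,.006,.04),cams=("top","side")):
    """segs: {cam: Nx2x3 visible segments}"""
    from scipy.optimize import differential_evolution
    from scipy.ndimage import map_coordinates
    G={}
    for n in cams:
        g=cv2.GaussianBlur(cv2.cvtColor(fs[n]["color"],cv2.COLOR_RGB2GRAY).astype(float),(0,0),1.0)
        G[n]=np.minimum(np.hypot(cv2.Sobel(g,cv2.CV_64F,1,0)/8,cv2.Sobel(g,cv2.CV_64F,0,1)/8),8)
    def cost(v):
        c=0
        for n in cams:
            S=np.asarray(segs[n]);t=np.linspace(.06,.94,24)[:,None,None]
            P=(S[None,:,0]*(1-t)+S[None,:,1]*t).reshape(-1,3)
            q=proj(fs[n],place(P,v,z));c-=map_coordinates(G[n],[q[:,1],q[:,0]],order=1).mean()
        return c
    r=differential_evolution(cost,[(p0[i]-rng[i],p0[i]+rng[i]) for i in range(3)],seed=1,tol=1e-6)
    return r.x,r.fun
E
python3 - <<'E'
from h import *
import pickle
fs,m=pickle.load(open("f0.pkl","rb"))
A=lambda *s:np.array(s,float)/1000
top=A([[-92,-73,66],[-92,73,66]],[[-92,-73,66],[90,-73,66]],[[-92,73,66],[90,73,66]],[[90.5,-73,116],[90.5,73,116]],[[156,-73,116],[156,73,116]],[[90.5,-73,116],[156,-73,116]],[[90.5,73,116],[156,73,116]])
side=A([[-92,-73,66],[-92,73,66]],[[-92,73,66],[90,73,66]],[[90.5,-73,116],[90.5,73,116]],[[90.5,73,116],[156,73,116]],[[156,73,116],[156,-73,116]],[[-92,73,0],[156,73,0]],[[-92,73,0],[-92,-73,0]],[[-92,73,0],[-92,73,66]],[[90.5,73,66],[90.5,73,116]],[[-92,-73,66],[90,-73,66]])
for c in(("top",),("side",),("top","side")): print("unit",c,edgefit(fs,dict(top=top,side=side),[.517,.145,-.2],cams=c))
b=[[-90,-70],[-90,70],[90,70],[90,-70]]
ring=lambda z:[[b[i]+[z],b[(i+1)%4]+[z]] for i in range(4)]
R_=ring(20); B=ring(0)
rib=[[[-13,6,44],[37,6,44]],[[-13,6,20],[37,6,20]]]
top=A(R_[0],R_[1],R_[2],R_[3],B[0],B[1],*rib)
side=A(R_[0],R_[1],R_[2],R_[3],B[0],B[1],*rib)
for c in(("top",),("side",),("top","side")): print("cover",c,edgefit(fs,dict(top=top,side=side),[.5146,-.1755,-.069],cams=c))
E
```

```text
unit ('top',) (array([ 0.51160107,  0.139     , -0.19153311]), np.float64(-3.8611607825764853))
unit ('side',) (array([ 0.51662788,  0.14627561, -0.18715779]), np.float64(-6.381690770846522))
unit ('top', 'side') (array([ 0.51472209,  0.139     , -0.18687233]), np.float64(-9.786095859202113))
cover ('top',) (array([ 0.51876639, -0.17750305, -0.02900121]), np.float64(-4.822253254418055))
cover ('side',) (array([ 0.51627498, -0.1735317 , -0.06884435]), np.float64(-6.6925169160557845))
cover ('top', 'side') (array([ 0.51639337, -0.17701523, -0.0711992 ]), np.float64(-11.388336973795194))
```

```bash
cat > plan.py <<'E'
import sys
from h import *
def plan(x,y,z,yaw,g,n=10,step=20.,ang=10.,s=None):
    s=s or ctrl.observe()
    p=np.array(s["position"],float);Rm=R.from_rotvec(s["ee_rot"])
    Rt=R.from_matrix(np.c_[[np.cos(yaw),np.sin(yaw),0],[np.sin(yaw),-np.cos(yaw),0],[0,0,-1]])
    rv=(Rm.inv()*Rt).as_rotvec(degrees=True);d=np.array([x,y,z])-p
    N=int(max(np.ceil(np.linalg.norm(d)*1000/step-1e-3),np.ceil(np.linalg.norm(rv)/ang-1e-3),1))
    M=min(N,n);rows=[]
    for i in range(M):
        k=N-i
        rv=(Rm.inv()*Rt).as_rotvec(degrees=True)/k
        d=(np.array([x,y,z])-p)/k
        a=np.round(Rm.inv().apply(d)*1000/20,2);b=np.round(rv/10,2)
        rows.append(" ".join(f"{v:g}" for v in [*(a+0.),*(b+0.)])+f" {g}")
        p=p+Rm.apply(a*.02);Rm=Rm*R.from_rotvec(b*10,degrees=True)
    print("need",N,"rows;");print("; ".join(rows))
def st():
    s=ctrl.observe();Rm=R.from_rotvec(s["ee_rot"]).as_matrix()
    print("t",round(float(s["time_s"]),2),"pos",np.round(np.array(s["position"])*1000,1),"yaw",round(float(np.arctan2(Rm[1,0],Rm[0,0])),4),"tilt",np.round(Rm[:2,2],4),"F",np.round(s["contact_force"],2),"T",np.round(s["torque"],3),"open",round(float(s["opening"]),3),"q",np.round(s["q"],3))
if __name__=="__main__":
    st()
    a=[float(v) for v in sys.argv[1:]]
    if a: plan(*a[:4],*(a[4:5] or [1]),step=a[5] if len(a)>5 else 20.,ang=a[6] if len(a)>6 else 10.)
E
python3 plan.py .528 -.1763 .16 3.073
```

```text
t 1.9 pos [ 261.4 -595.1  238.7] yaw 0.4139 tilt [-0. -0.] F [0.16 0.74 0.45] T [ 0.026  0.022 -0.011] open 1.001 q [ 1.091  0.536 -0.004  1.538  0.003  1.067 -0.071]
need 26 rows;
0.79 -0.53 0.15 0 0 -0.59 1; 0.84 -0.45 0.15 0 0 -0.59 1; 0.89 -0.36 0.15 0 0 -0.59 1; 0.92 -0.26 0.15 0 0 -0.59 1; 0.94 -0.17 0.15 0 0 -0.59 1; 0.95 -0.07 0.15 0 0 -0.59 1; 0.95 0.03 0.15 0 0 -0.58 1; 0.95 0.12 0.15 0 0 -0.59 1; 0.93 0.22 0.15 0 0 -0.58 1; 0.9 0.31 0.15 0 0 -0.59 1
```

move_arm:
  increments: "0.79 -0.53 0 0 0 -0.59 1; 0.84 -0.45 0 0 0 -0.59 1; 0.89 -0.36 0 0 0 -0.59 1; 0.92 -0.26 0 0 0 -0.59 1; 0.94 -0.17 0 0 0 -0.59 1; 0.95 -0.07 0 0 0 -0.59 1; 0.95 0.03 0 0 0 -0.58 1; 0.95 0.12 0 0 0 -0.59 1; 0.93 0.22 0 0 0 -0.58 1; 0.9 0.31 0 0 0 -0.59 1"

```text
time_s: 3.15
position: [0.3632, -0.4296, 0.239]
ee_rot: [2.329, 2.106, -0.003]
contact_force: [0.0, -0.2, 0.1]
opening: 1.001
```

```bash
python3 plan.py .528 -.1763 .16 3.073
```

```text
t 3.15 pos [ 363.2 -429.6  239. ] yaw 1.4699 tilt [-0.0005 -0.0025] F [ 0.03 -0.21  0.08] T [ 0.01  -0.035 -0.008] open 1.001 q [ 1.012  0.404 -0.289  1.762  0.137  0.993  0.569]
need 16 rows;
0.84 0.43 0.24 0 0 -0.57 1; 0.79 0.51 0.24 0 0 -0.57 1; 0.74 0.59 0.25 0 0 -0.57 1; 0.68 0.66 0.24 0 0 -0.57 1; 0.61 0.72 0.25 0 0 -0.58 1; 0.53 0.78 0.24 0 0 -0.57 1; 0.45 0.83 0.25 0 0 -0.58 1; 0.36 0.87 0.24 0 0 -0.57 1; 0.27 0.91 0.25 0 0 -0.58 1; 0.18 0.93 0.24 0 0 -0.57 1
```

move_arm:
  increments: "0.84 0.43 0.24 0 0 -0.57 1; 0.79 0.51 0.24 0 0 -0.57 1; 0.74 0.59 0.25 0 0 -0.57 1; 0.68 0.66 0.24 0 0 -0.57 1; 0.61 0.72 0.25 0 0 -0.58 1; 0.53 0.78 0.24 0 0 -0.57 1; 0.45 0.83 0.25 0 0 -0.58 1; 0.36 0.87 0.24 0 0 -0.57 1; 0.27 0.91 0.25 0 0 -0.58 1; 0.18 0.93 0.24 0 0 -0.57 1"

```text
time_s: 4.4
position: [0.4674, -0.2662, 0.1898]
ee_rot: [0.986, 2.979, -0.008]
contact_force: [0.1, 0.0, 0.4]
opening: 1.003
```

```bash
python3 plan.py .528 -.1763 .12 3.073
```

```text
t 4.4 pos [ 467.4 -266.2  189.8] yaw 2.502 tilt [ 0.0021 -0.006 ] F [0.08 0.04 0.4 ] T [-0.015 -0.091  0.025] open 1.003 q [ 0.861  0.464 -0.55   1.86   0.31   0.898  1.094]
need 7 rows;
0.04 0.78 0.5 0 0 -0.47 1; -0.03 0.78 0.5 0 0 -0.47 1; -0.09 0.77 0.49 -0.01 0 -0.47 1; -0.15 0.76 0.5 -0.01 0.01 -0.47 1; -0.21 0.74 0.5 0 0 -0.46 1; -0.27 0.72 0.49 -0.01 0.01 -0.47 1; -0.34 0.7 0.5 0 0 -0.46 1
```

move_arm:
  increments: "0.04 0.78 0.5 0 0 -0.47 1; -0.03 0.78 0.5 0 0 -0.47 1; -0.09 0.77 0.49 -0.01 0 -0.47 1; -0.15 0.76 0.5 -0.01 0.01 -0.47 1; -0.21 0.74 0.5 0 0 -0.46 1; -0.27 0.72 0.49 -0.01 0.01 -0.47 1; -0.34 0.7 0.5 0 0 -0.46 1; 0 0 0 0 0 0 1"

```text
time_s: 5.4
position: [0.5307, -0.1688, 0.1143]
ee_rot: [-0.049, -3.141, -0.002]
contact_force: [0.3, 0.8, 0.6]
opening: 0.999
```

```bash
python3 plan.py .528 -.1763 .07 3.073
python3 - <<'E'
from h import *
s=ctrl.observe();p=np.array(s["position"])
for n,c in(("top",(360,120,480,280)),("side",(310,40,460,190))):
    f=ctrl.grab_frame(n);overlay(f,[(COVER,[.516,-.1755,-.068],0,(0,255,0))],c,4 if n=="side" else 3.7,f"pics/a1{n}.png",[p])
E
```

```text
t 5.4 pos [ 530.7 -168.8  114.3] yaw 3.1103 tilt [-0.0005  0.0013] F [0.29 0.77 0.56] T [ 0.073 -0.131  0.02 ] open 0.999 q [ 0.706  0.64  -0.641  1.849  0.507  0.823  1.345]
need 3 rows;
0.04 -0.13 0.74 0 0 0.07 1; 0.04 -0.13 0.74 0 0 0.07 1; 0.04 -0.12 0.73 0.01 0 0.07 1
```

View pics/a1top.png

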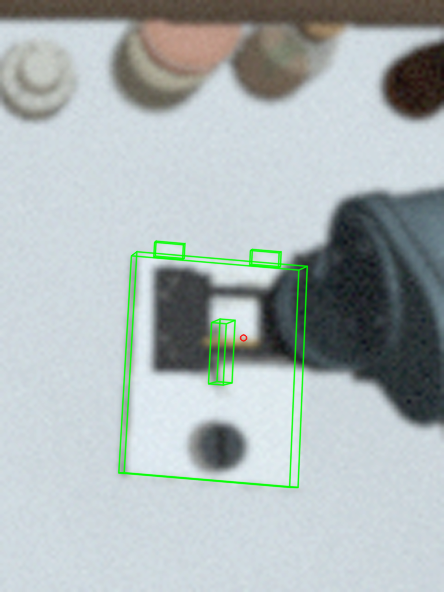

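View pics/a1side.png

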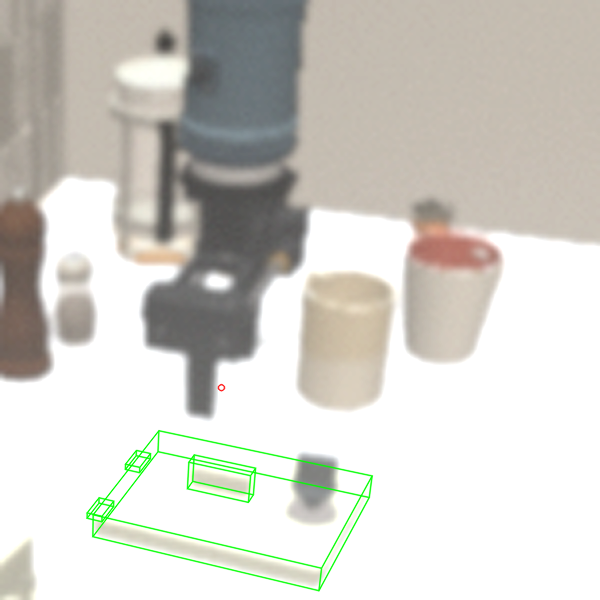

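move_arm:
  increments: "0.04 -0.13 0.7 0 0 0.07 1; 0.04 -0.13 0.7 0 0 0.07 1; 0.04 -0.12 0.6 0 0 0.07 1; 0 0 0.4 0 0 0 1; 0 0 0.2 0 0 0 1; 0 0 0 0 0 0 1"

```text
time_s: 6.25
position: [0.5263, -0.1812, 0.0593]
ee_rot: [-0.124, -3.138, 0.003]
contact_force: [-0.5, -0.6, 0.3]
opening: 1.001
```

```bash
python3 plan.py .528 -.1763 .0235 3.073 1 6
```

```text
t 6.25 pos [ 526.3 -181.2   59.3] yaw 3.0627 tilt [-0.0009 -0.002 ] F [-0.49 -0.6   0.25] T [ 0.006 -0.119  0.008] open 1.001 q [ 0.676  0.716 -0.571  1.87   0.568  0.724  1.27 ]
need 7 rows;
-0.01 0.04 0.26 0 0 -0.01 1.0; -0.01 0.04 0.25 0 0 -0.01 1.0; -0.01 0.04 0.26 0 0 -0.01 1.0; -0.01 0.03 0.25 0 0 -0.01 1.0; -0.01 0.04 0.26 0 0 -0.01 1.0; -0.01 0.03 0.25 -0.01 0 0 1.0; -0.01 0.04 0.26 0 0 -0.01 1.0
```

move_arm:
  increments: "0 0.05 0.4 0 0 -0.01 1; 0 0.05 0.4 0 0 -0.01 1; 0 0.04 0.4 0 0 -0.01 1; 0 0.04 0.3 0 0 -0.01 1; 0 0.02 0.15 0 0 0 1; 0 0 0 0 0 0 1"

```text
time_s: 7.0
position: [0.5272, -0.1767, 0.0243]
ee_rot: [-0.111, -3.14, 0.003]
contact_force: [-0.4, -0.9, -0.5]
opening: 0.996
```

```bash
python3 plan.py .528 -.1763 .0235 3.073 1 6
python3 - <<'E'
from h import *
s=ctrl.observe();p=np.array(s["position"])
for n,c in(("top",(360,150,480,270)),("side",(310,90,430,210))):
    f=ctrl.grab_frame(n);overlay(f,[(COVER[3:],[.516,-.1755,-.068],0,(0,255,0))],c,5,f"pics/a2{n}.png",[p])
E
```

```text
t 7.0 pos [ 527.2 -176.7   24.3] yaw 3.0708 tilt [-0.0001 -0.002 ] F [-0.43 -0.93 -0.48] T [ 0.055 -0.111 -0.006] open 0.996 q [ 0.641  0.769 -0.533  1.878  0.614  0.664  1.233]
need 1 rows;
-0.04 0.02 0.04 -0.01 0 -0.01 1.0
```

View pics/a2top.png

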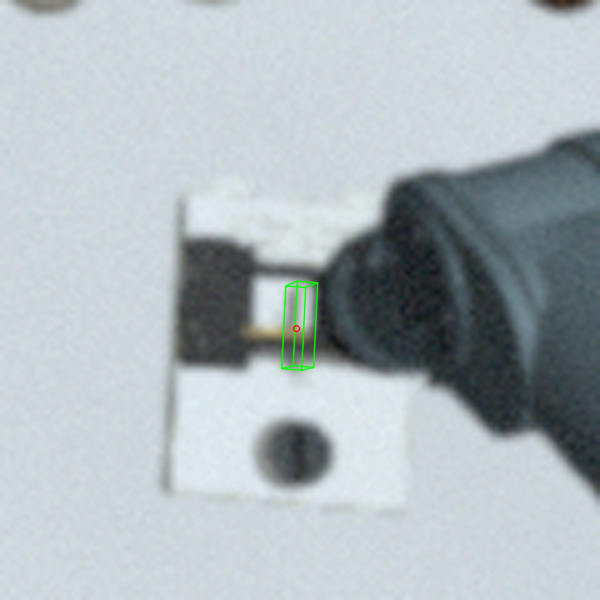

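View pics/a2side.png

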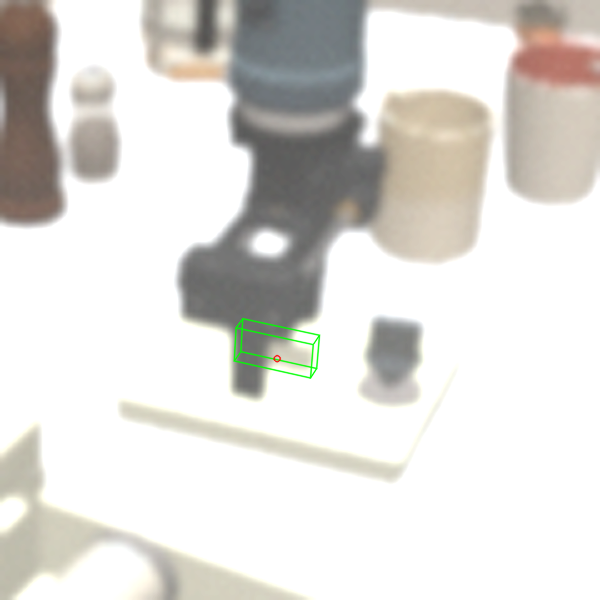

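move_arm:
  increments: "0 0 0.02 0 0 0 -1; 0 0 0 0 0 0 -1; 0 0 0 0 0 0 -1; 0 0 0 0 0 0 -1; 0 0 0 0 0 0 -1; 0 0 0 0 0 0 -1; 0 0 0 0 0 0 -1"

```text
time_s: 7.98
position: [0.5278, -0.1772, 0.0249]
ee_rot: [0.112, 3.138, -0.004]
contact_force: [0.4, -0.4, 0.0]
opening: 0.232
```

```bash
python3 plan.py
```

```text
t 7.97 pos [ 527.8 -177.2   24.9] yaw 3.0703 tilt [ 0.0015 -0.0026] F [ 0.43 -0.44  0.03] T [ 0.094 -0.161 -0.098] open 0.232 q [ 0.641  0.768 -0.533  1.877  0.614  0.663  1.233]
```

move_arm:
  increments: "0 0 0 0 0 0 -1; 0 0 0 0 0 0 -1; 0 0 0 0 0 0 -1; 0 0 0 0 0 0 -1"

```text
time_s: 8.48
position: [0.5279, -0.1766, 0.0248]
ee_rot: [0.111, 3.138, -0.003]
contact_force: [-0.2, 0.3, -0.2]
opening: 0.137
```

```bash
python3 plan.py .516 -.17 .12 3.07 -1
```

```text
t 8.47 pos [ 527.9 -176.6   24.8] yaw 3.0708 tilt [ 0.0016 -0.002 ] F [-0.16  0.34 -0.23] T [ 0.199 -0.128 -0.016] open 0.137 q [ 0.641  0.768 -0.533  1.878  0.614  0.663  1.233]
need 5 rows;
0.12 0.06 -0.95 0 0 0 -1.0; 0.12 0.05 -0.95 0 0 0 -1.0; 0.12 0.06 -0.95 0 0 0 -1.0; 0.12 0.05 -0.95 -0.01 0.01 0 -1.0; 0.13 0.06 -0.96 0 0 0 -1.0
```

move_arm:
  increments: "0 0 -0.3 0 0 0 -1; 0 0 -0.6 0 0 0 -1; 0 0 -0.9 0 0 0 -1; 0 0 -0.9 0 0 0 -1; 0 0 -0.9 0 0 0 -1; 0 0 -0.9 0 0 0 -1; 0 0 -0.7 0 0 0 -1; 0 0 -0.3 0 0 0 -1; 0 0 0 0 0 0 -1"

```text
time_s: 9.6
position: [0.5271, -0.177, 0.1433]
ee_rot: [0.112, 3.138, -0.005]
contact_force: [-0.6, 0.8, -3.9]
opening: 0.132
```

```bash
python3 - <<'E'
from h import *
u=[.5165,.1455,-.195]
print(place(np.array([[-.0065,0,0]]),u))
E
python3 plan.py .506 .147 .15 2.947 -1
```

```text
[[0.51012319 0.14675948 0.        ]]
t 9.6 pos [ 527.1 -177.   143.3] yaw 3.0705 tilt [ 0.0016 -0.0033] F [-0.56  0.85 -3.86] T [ 0.047 -0.22   0.007] open 0.132 q [ 0.734  0.593 -0.657  1.839  0.468  0.867  1.349]
need 17 rows;
0.13 0.95 -0.02 0 0 0.04 -1.0; 0.14 0.94 -0.02 0 0 0.04 -1.0; 0.14 0.94 -0.02 0 0 0.04 -1.0; 0.15 0.94 -0.02 0 0 0.04 -1.0; 0.16 0.94 -0.02 0 0 0.04 -1.0; 0.16 0.94 -0.02 0 0 0.04 -1.0; 0.17 0.94 -0.02 0 0 0.04 -1.0; 0.18 0.94 -0.02 0 0 0.04 -1.0; 0.18 0.94 -0.03 0 0 0.04 -1.0; 0.19 0.94 -0.02 0 0 0.04 -1.0
```

move_arm:
  increments: "0.2 0.4 -0.1 0 0 0.04 -1; 0.2 0.7 -0.1 0 0 0.04 -1; 0.2 0.94 -0.1 0 0 0.04 -1; 0.2 0.94 -0.1 0 0 0.04 -1; 0.2 0.94 -0.1 0 0 0.04 -1; 0.2 0.94 -0.1 0 0 0.04 -1; 0.2 0.94 -0.1 0 0 0.04 -1; 0.2 0.94 -0.1 0 0 0.04 -1; 0.2 0.94 -0.03 0 0 0.04 -1; 0.2 0.94 -0.02 0 0 0.04 -1"

```text
time_s: 10.85
position: [0.4982, 0.0139, 0.1577]
ee_rot: [-0.218, -3.127, -0.001]
contact_force: [0.5, -0.2, -3.5]
opening: 0.134
```

```bash
python3 plan.py .492 .150 .15 2.947 -1
```

```text
t 10.85 pos [498.2  13.9 157.7] yaw 3.0023 tilt [-0.0066  0.0008] F [ 0.49 -0.2  -3.53] T [ 0.073 -0.142  0.049] open 0.134 q [ 0.441  0.495 -0.701  1.965  0.422  0.838  0.939]
need 7 rows;
0.18 0.96 0.06 0 -0.01 0.05 -1.0; 0.19 0.95 0.06 0 0 0.04 -1.0; 0.19 0.95 0.05 0 -0.01 0.05 -1.0; 0.2 0.95 0.05 0 0 0.04 -1.0; 0.21 0.95 0.06 0 -0.01 0.05 -1.0; 0.22 0.95 0.05 0 0 0.04 -1.0; 0.22 0.95 0.06 0 -0.01 0.05 -1.0
```

move_arm:
  increments: "0.15 0.95 0 0 -0.01 0.05 -1; 0.15 0.95 0 0 0 0.04 -1; 0.15 0.95 0 0 -0.01 0.05 -1; 0.15 0.95 0 0 0 0.04 -1; 0.15 0.95 0 0 -0.01 0.05 -1; 0.15 0.8 0.05 0 0 0.04 -1; 0.1 0.5 0.06 0 -0.01 0.05 -1; 0 0.2 0 0 0 0 -1; 0 0 0 0 0 0 -1"

```text
time_s: 11.98
position: [0.49, 0.1537, 0.154]
ee_rot: [-0.292, -3.122, -0.0]
contact_force: [-0.0, -0.2, -4.0]
opening: 0.139
```

```bash
python3 plan.py .492 .150 .15 2.947 -1
python3 - <<'E'
from h import *
import pickle
s=ctrl.observe();p=np.array(s["position"]);Rm=R.from_rotvec(s["ee_rot"]).as_matrix();yaw=np.arctan2(Rm[1,0],Rm[0,0])-np.pi
c=place(np.array([[-.012,0,0]]),[p[0],p[1],yaw])[0];c=[c[0],c[1],yaw];print(c)
u=[.5165,.1455,-.195];fs={}
for n,cr in(("top",(270,130,390,270)),("side",(240,120,400,270))):
    f=fs[n]=ctrl.grab_frame(n);overlay(f,[(COVER,c,p[2]-.0248,(0,255,0)),(UNIT,u,0,(255,0,255))],cr,4.2 if n=="top" else 4,f"pics/a3{n}.png",[p])
pickle.dump((fs,s),open("f3.pkl","wb"))
E
```

```text
t 11.97 pos [490.  153.7 154. ] yaw 2.9549 tilt [-0.0056  0.0006] F [-0.04 -0.15 -4.01] T [ 0.094 -0.226  0.004] open 0.139 q [ 0.155  0.524 -0.696  1.932  0.438  0.847  0.61 ]
need 1 rows;
-0.13 -0.16 0.2 0 -0.03 0.05 -1.0
[np.float64(0.47825127851573634), np.float64(0.15595485462588676), np.float64(-0.18669831447863716)]
```

View pics/a3top.png

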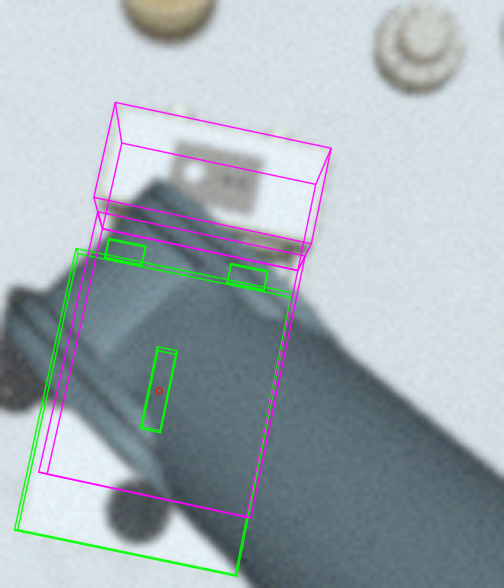

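View pics/a3side.png

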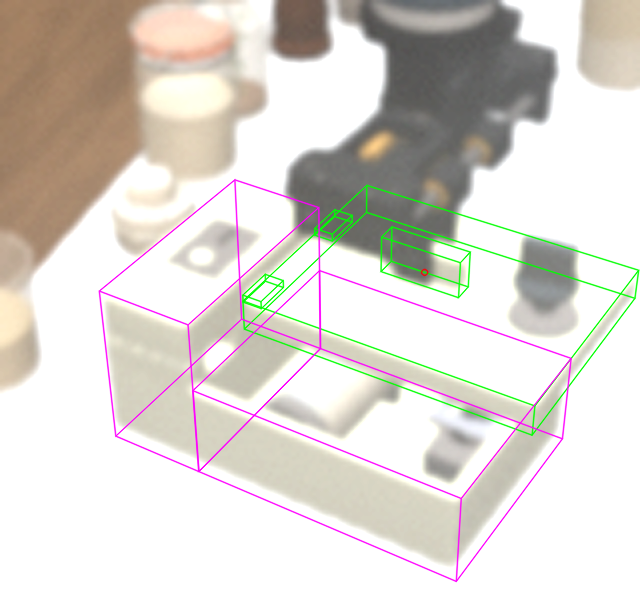

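```bash
cat >> h.py <<'E'
SLOTS=[box(90.5,90.5,26,54,66,78),box(90.5,90.5,-54,-26,66,78)]
def raw(f,items,crop,fx,name,lo,hi):
    x0,y0,x1,y1=crop
    a=cv2.resize(f["color"][y0:y1,x0:x1,::-1],None,fx=fx,fy=fx,interpolation=cv2.INTER_CUBIC).astype(float)
    a=np.clip((a-lo)/(hi-lo)*255,0,255).astype(np.uint8)
    T=lambda q:tuple(np.round(((q+.5-[x0,y0])*fx-.5)*16).astype(int))
    for parts,p,z,col in items:
        for b in parts:
            q=proj(f,place(b,p,z))
            for i,j in EDG: cv2.line(a,T(q[i]),T(q[j]),col,1,cv2.LINE_AA,4)
    cv2.imwrite(name,a)
E
python3 - <<'E'
from h import *
import pickle
fs,m=pickle.load(open("f0.pkl","rb"))
KEY=[box(-76,-48,-4.5,4.5,63.5,63.5)]
for i,u in enumerate(([.5165,.1448,-.2005],[.5166,.1463,-.187])):
    raw(fs["side"],[(UNIT,u,0,(0,255,0)),(SLOTS,u,0,(0,0,255)),(KEY,u,0,(0,0,255))],(258,158,388,266),6,f"pics/s{i}.png",60,200)
raw(fs["side"],[],(258,158,388,266),6,f"pics/s2.png",60,200)
E
```

```text
(no output)
```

View pics/s0.png

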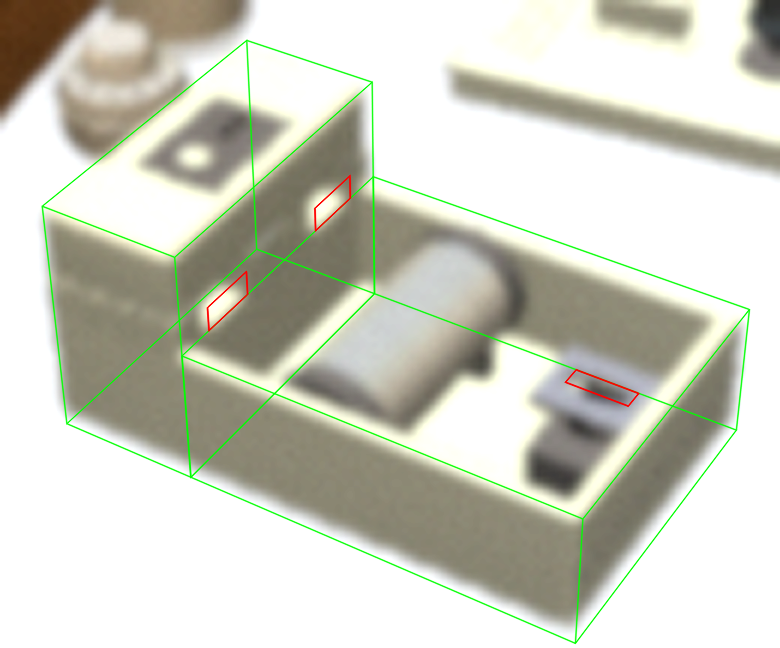

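View pics/s1.png

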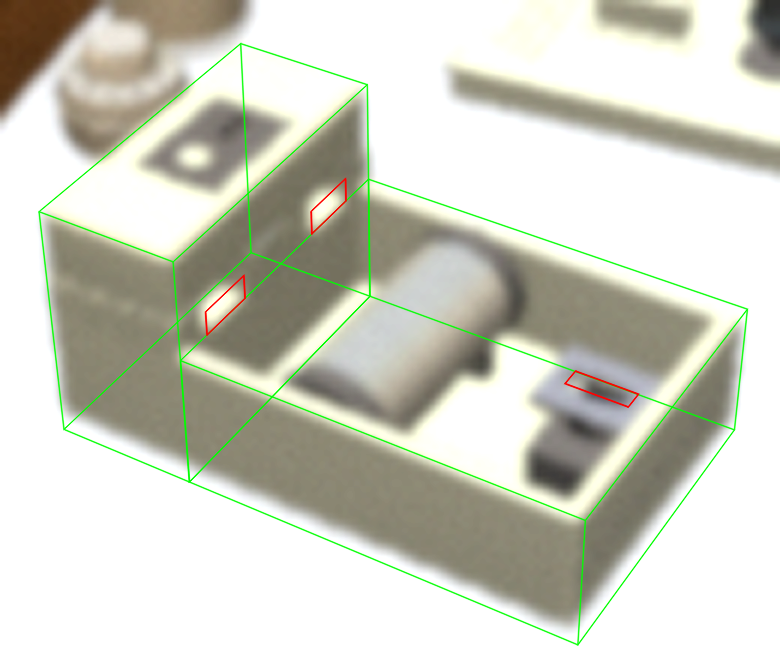

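View pics/s2.png

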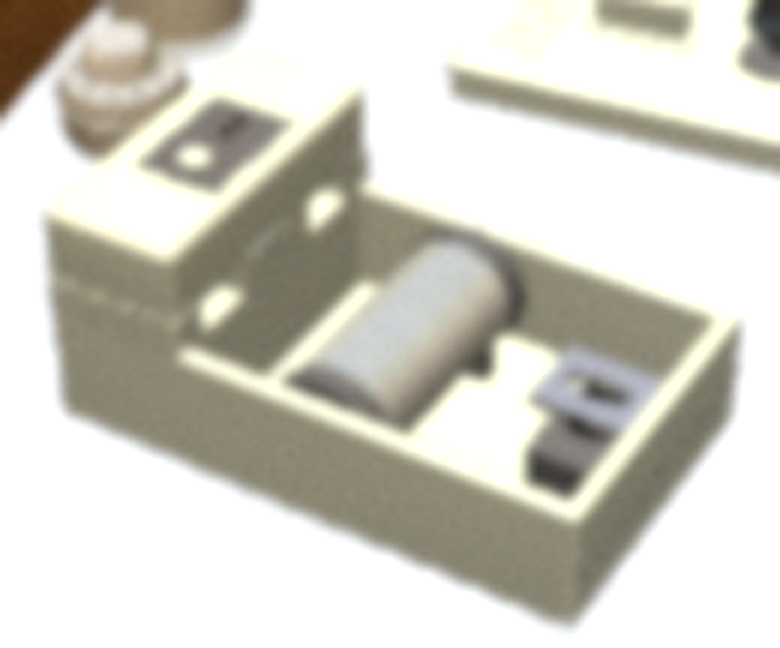

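```bash
cat >> h.py <<'E'
def icp(f,segs,p0,z=0,rad=3.,n=20,verbose=True,free=(1,1,1)):
    """refine planar pose p0 from visible 3D segments (mm) in one image"""
    from scipy.ndimage import map_coordinates
    from scipy.optimize import least_squares
    g=cv2.GaussianBlur(cv2.cvtColor(f["color"],cv2.COLOR_RGB2GRAY).astype(float),(0,0),.8)
    p=np.array(p0,float);S=np.asarray(segs,float)/1000;t=np.linspace(.1,.9,n)[:,None,None]
    P=(S[None,:,0]*(1-t)+S[None,:,1]*t).reshape(-1,3);idx=np.tile(np.arange(len(S)),n)
    D=np.tile(S[:,1]-S[:,0],(n,1))
    fr=np.array(free,bool)
    for it in range(6):
        q=proj(f,place(P,p,z));q2=proj(f,place(P+D*.02,p,z));d=q2-q;d/=np.linalg.norm(d,axis=1)[:,None];N=np.c_[-d[:,1],d[:,0]]
        o=np.arange(-rad-1,rad+1.01,.25)
        X=q[:,None]+o[None,:,None]*N[:,None]
        I=map_coordinates(g,[X[...,1],X[...,0]],order=1);G=np.abs(np.gradient(I,axis=1))*4
        G=G[:,4:-4];oo=o[4:-4];k=G.argmax(1);pk=G.max(1)
        kk=np.clip(k,1,len(oo)-2);a,b,c=[G[np.arange(len(G)),kk+j] for j in(-1,0,1)];off=oo[kk]+.25*np.clip((a-c)/(2*(a-2*b+c)-1e-9),-1,1)
        w=(pk>3)&(k>0)&(k<len(oo)-1)
        T=q+off[:,None]*N
        def res(v):
            pp=p.copy();pp[fr]=v/np.array([100,100,10])[fr];r=((proj(f,place(P,pp,z))-T)*N).sum(1);return r[w]
        r=least_squares(res,(p*[100,100,10])[fr],loss="soft_l1",f_scale=.5);p=p.copy();p[fr]=r.x/np.array([100,100,10])[fr]
    if verbose:
        rr=np.full(len(P),np.nan);rr[w]=res(r.x)
        print("pose",np.round(p,4),"seg med resid px:",[round(float(np.nanmedian(rr[idx==i])),2) if (w&(idx==i)).any() else None for i in range(len(S))],[int((w&(idx==i)).sum()) for i in range(len(S))])
    return p
US=[[[-92,73,66],[88,73,66]],[[-92,-73,66],[-92,73,66]],[[90.5,-73,116],[90.5,73,116]],[[90.5,73,116],[156,73,116]]]
CS=[[[-90,70,20],[90,70,20]],[[-90,70,0],[90,70,0]],[[-90,-70,20],[-90,70,20]],[[-13,6,44],[37,6,44]],[[-13,6,20],[37,6,20]]]
E
python3 - <<'E'
from h import *
import pickle
fs,m=pickle.load(open("f0.pkl","rb"));f3,s=pickle.load(open("f3.pkl","rb"))
print("unit");icp(fs["side"],US,[.5165,.146,-.193]);icp(fs["side"],US[:1]+US[2:],[.5165,.146,-.193])
print("unit");icp(f3["side"],US[:1]+US[2:],[.5165,.146,-.193])
icp(fs["side"],US+[[[-92,73,0],[156,73,0]]],[.5165,.146,-.193])
print("cover0");icp(fs["side"],CS,[.516,-.1755,-.07]);icp(fs["side"],CS[:3],[.516,-.1755,-.07]);icp(fs["top"],[CS[0],CS[3],CS[4]],[.516,-.1755,-.07])
print("cover3 (tool says .4782 .156 -.1867)");
for z in(.1292,.1272): icp(f3["side"],CS[:3],[.478,.156,-.187],z=z)
E
```

```text
unit
pose [ 0.5172  0.1483 -0.1972] seg med resid px: [-0.02, -0.06, 0.1, 0.06] [9, 19, 20, 20]
pose [ 0.5165  0.1468 -0.1866] seg med resid px: [-2.44, 0.03, 0.1] [17, 20, 20]
unit
pose [ 0.5171  0.1458 -0.1776] seg med resid px: [-1.95, 0.1, 0.11] [17, 20, 20]
pose [ 0.5157  0.1408 -0.1588] seg med resid px: [-0.48, 0.03, 0.17, 0.86, -0.87] [17, 19, 20, 20, 20]
cover0
pose [ 0.5181 -0.1749 -0.066 ] seg med resid px: [0.39, -0.37, 0.03, 0.61, -0.89] [20, 20, 18, 20, 20]
pose [ 0.518  -0.1747 -0.0675] seg med resid px: [0.38, -0.37, 0.06] [20, 20, 18]
pose [1455.8442 -102.5957    2.2942] seg med resid px: [None, None, None] [0, 0, 0]
cover3 (tool says .4782 .156 -.1867)
pose [ 0.4783  0.1555 -0.1885] seg med resid px: [0.2, -0.64, -0.02] [20, 19, 20]
pose [ 0.4787  0.1533 -0.1894] seg med resid px: [0.14, -0.6, -0.01] [20, 19, 20]
```

Run:
```python
from h import *
import pickle
fs,m=pickle.load(open("f0.pkl","rb"))
f=fs["top"];A=US[2];rim=US[:2]+[[[-92,-73,66],[88,-73,66]]];bk=[[[156,-73,116],[156,73,116]],[[92,73,116],[156,73,116]],[[92,-73,116],[156,-73,116]]]
for p in([.5165,.146,-.195],[.5172,.1483,-.1972],[.5156,.1451,-.203]):
    icp(f,rim+[A]+bk,p,rad=2.); icp(f,[A]+bk,p,rad=2.)
KEY=[box(-76,-48,-4.5,4.5,63.5,63.5)]
u=[.5168,.1465,-.195]
BAY=[box(-86,90.5,-67,67,66,66)]
raw(f,[],(270,140,360,260),5,"pics/t2.png",90,215)
raw(f,[(UNIT,u,0,(0,255,0)),(KEY,u,0,(0,0,255)),(SLOTS,u,0,(0,0,255))],(270,140,360,260),5,"pics/t3.png",90,215)
a=np.hstack([cv2.imread("pics/t2.png"),cv2.imread("pics/t3.png")]);cv2.imwrite("pics/t4.png",cv2.resize(a,(800,533)))
```

```text
pose [ 0.5176  0.1547 -0.2501] seg med resid px: [None, -0.48, 0.15, -0.39, 0.81, None, -0.11] [0, 10, 19, 20, 17, 0, 19]
pose [ 0.5154  0.1482 -0.1976] seg med resid px: [-0.72, 0.75, -1.13, 0.1] [20, 20, 1, 20]
pose [ 0.5176  0.1547 -0.2501] seg med resid px: [None, -0.47, 0.15, -0.39, 0.81, None, -0.11] [0, 10, 19, 20, 17, 0, 19]
pose [ 0.5154  0.1482 -0.1976] seg med resid px: [-0.72, 0.75, -1.13, 0.1] [20, 20, 1, 20]
pose [ 0.5176  0.1548 -0.2502] seg med resid px: [None, -0.43, 0.21, -0.41, 0.79, None, -0.14] [0, 11, 18, 20, 17, 0, 19]
pose [ 0.5154  0.1482 -0.1976] seg med resid px: [-0.72, 0.75, -1.13, 0.1] [20, 20, 1, 20]
```

View pics/t3.png

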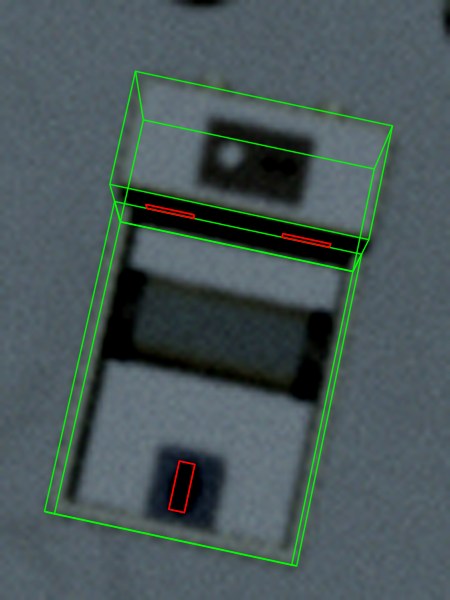

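View pics/t2.png

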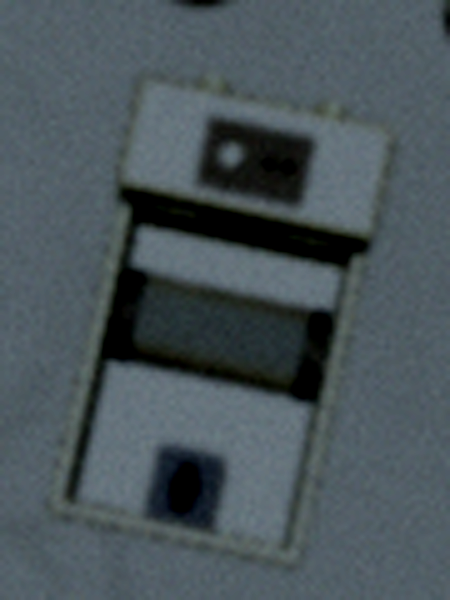

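```bash
python3 plan.py .5111 .1461 .115 2.9436 -1 8
```

```text
t 12.07 pos [490.2 153.1 154. ] yaw 2.954 tilt [-0.0057  0.0004] F [-0.19 -0.31 -3.27] T [ 0.037 -0.153 -0.072] open 0.134 q [ 0.156  0.524 -0.696  1.932  0.438  0.847  0.61 ]
need 6 rows;
-0.18 -0.02 0.32 0 -0.01 0.01 -1.0; -0.18 -0.03 0.33 0 0 0.01 -1.0; -0.19 -0.02 0.32 0 -0.01 0.01 -1.0; -0.18 -0.03 0.33 0 0 0.01 -1.0; -0.19 -0.02 0.32 0 -0.01 0.01 -1.0; -0.18 -0.02 0.33 0 0 0.01 -1.0
```

move_arm:
  increments: "-0.18 -0.02 0.32 0 -0.01 0.01 -1; -0.18 -0.03 0.33 0 0 0.01 -1; -0.19 -0.02 0.32 0 -0.01 0.01 -1; -0.18 -0.03 0.33 0 -0.01 0.01 -1; -0.19 -0.02 0.32 0 0 0.01 -1; -0.1 -0.02 0.2 0 0 0 -1; 0 0 0 0 0 0 -1"

```text
time_s: 12.95
position: [0.5112, 0.1439, 0.1142]
ee_rot: [-0.314, -3.125, 0.003]
contact_force: [0.7, -0.3, -3.2]
opening: 0.132
```

```bash
python3 plan.py .5111 .1461 .096 2.9436 -1 4;  python3 - <<'E'
from h import *
import pickle
s=ctrl.observe();p=np.array(s["position"]);Rm=R.from_rotvec(s["ee_rot"]).as_matrix();yaw=np.arctan2(Rm[1,0],Rm[0,0])-np.pi
c=place(np.array([[-.012,0,0]]),[p[0],p[1],yaw])[0];c=[c[0],c[1],yaw];print(c)
u=[.5165,.145,-.198]
f=ctrl.grab_frame("side");raw(f,[(COVER,c,p[2]-.0248,(0,255,0)),(UNIT,u,0,(255,0,255)),(SLOTS,u,0,(0,0,255))],(250,140,390,260),5.5,f"pics/a4side.png",60,220)
icp(f,CS[:3],c,z=p[2]-.0248)
E
```

```text
t 12.95 pos [511.2 143.9 114.2] yaw 2.9416 tilt [-0.0012 -0.0017] F [ 0.69 -0.32 -3.15] T [ 0.017 -0.198  0.013] open 0.132 q [ 0.132  0.604 -0.642  1.915  0.501  0.79   0.583]
need 5 rows;
0.01 0.02 0.18 0 0 0 -1.0; 0 0.02 0.18 0 0 0 -1.0; 0.01 0.02 0.18 0 0 0 -1.0; 0 0.02 0.18 -0.01 0 -0.01 -1.0; 0.01 0.03 0.19 0 0 0 -1.0
[np.float64(0.49945763798218046), np.float64(0.14631758582812882), np.float64(-0.2000307566622519)]
pose [ 0.4994  0.1471 -0.1968] seg med resid px: [-0.04, -0.13, 0.03] [20, 17, 20]
```

View pics/a4side.png

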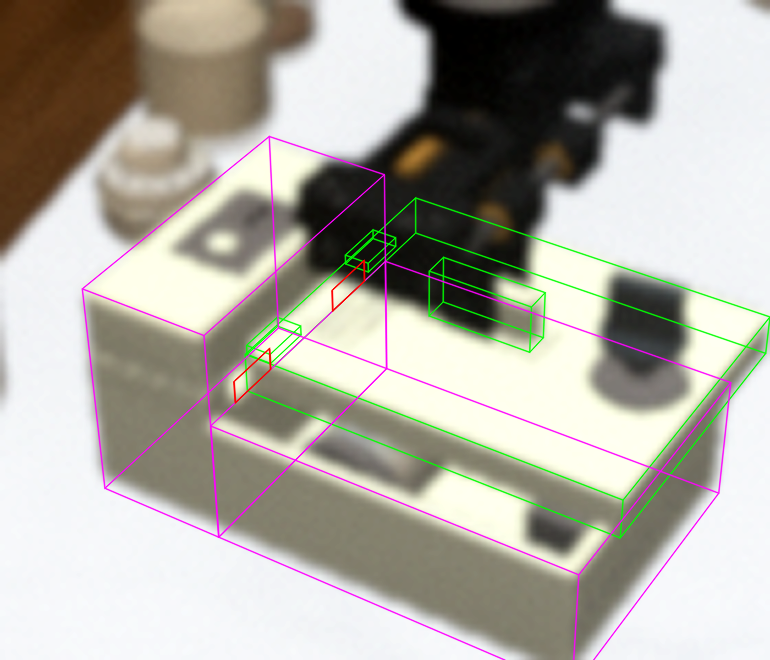

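move_arm:
  increments: "0 0.03 0.2 0 0 0 -1; 0 0.03 0.25 0 0 0 -1; 0 0.03 0.25 0 0 0 -1; 0 0.02 0.2 0 0 0 -1; 0 0 0.1 0 0 0 -1; 0 0 0 0 0 0 -1"

```text
time_s: 13.75
position: [0.5116, 0.1467, 0.0933]
ee_rot: [-0.313, -3.126, 0.002]
contact_force: [0.5, -0.5, -4.0]
opening: 0.136
```

```bash
python3 plan.py .5111 .1461 .0915 2.9436 -1 2
```

```text
t 13.75 pos [511.6 146.7  93.3] yaw 2.9422 tilt [-0.0005 -0.0014] F [ 0.47 -0.46 -3.97] T [ 0.038 -0.221  0.016] open 0.136 q [ 0.109  0.636 -0.619  1.922  0.53   0.753  0.556]
need 1 rows;
0.02 -0.03 0.09 -0.01 0 -0.01 -1.0
```

move_arm:
  increments: "0 -0.03 0.08 0 0 -0.01 -1; 0 0 0.05 0 0 0 -1; 0 0 0.03 0 0 0 -1; 0 0 0.03 0 0 0 -1"

```text
time_s: 14.25
position: [0.5117, 0.146, 0.0908]
ee_rot: [0.31, 3.126, -0.004]
contact_force: [-3.2, -0.7, 4.7]
opening: 0.133
```

```bash
python3 plan.py
```

```text
t 14.25 pos [511.7 146.   90.8] yaw 2.9438 tilt [ 0.0002 -0.0024] F [-3.22 -0.74  4.73] T [-0.211  0.417 -0.02 ] open 0.133 q [ 0.107  0.639 -0.616  1.923  0.535  0.748  0.554]
```

Run:
```python
from h import *
import pickle
s=ctrl.observe();p=np.array(s["position"]);Rm=R.from_rotvec(s["ee_rot"]).as_matrix();yaw=np.arctan2(Rm[1,0],Rm[0,0])-np.pi
c=place(np.array([[-.012,0,0]]),[p[0],p[1],yaw])[0];c=[c[0],c[1],yaw];print(c)
u=[.5165,.145,-.198]
f=ctrl.grab_frame("side")
print(s["contact_force"])
raw(f,[],(250,150,390,260),5.5,f"pics/a5r.png",60,220)
raw(f,[(COVER,c,p[2]-.0248,(0,255,0)),(UNIT,u,0,(255,0,255)),(SLOTS,u,0,(0,0,255))],(250,150,390,260),5.5,f"pics/a5side.png",60,220)
icp(f,CS[:3],c,z=.066)
```

```text
[np.float64(0.4999443026868499), np.float64(0.14838179492456846), np.float64(-0.19776942937261488)]
[-3.21954705 -0.7436212   4.72540834]
pose [ 0.4996  0.1482 -0.1905] seg med resid px: [0.26, -0.92, -0.01] [20, 20, 20]
```

View pics/a5r.png

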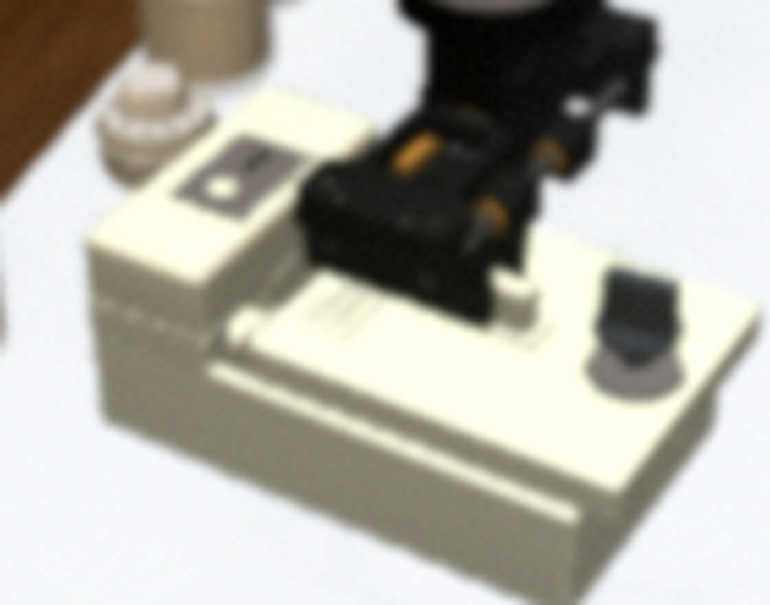

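View pics/a5side.png

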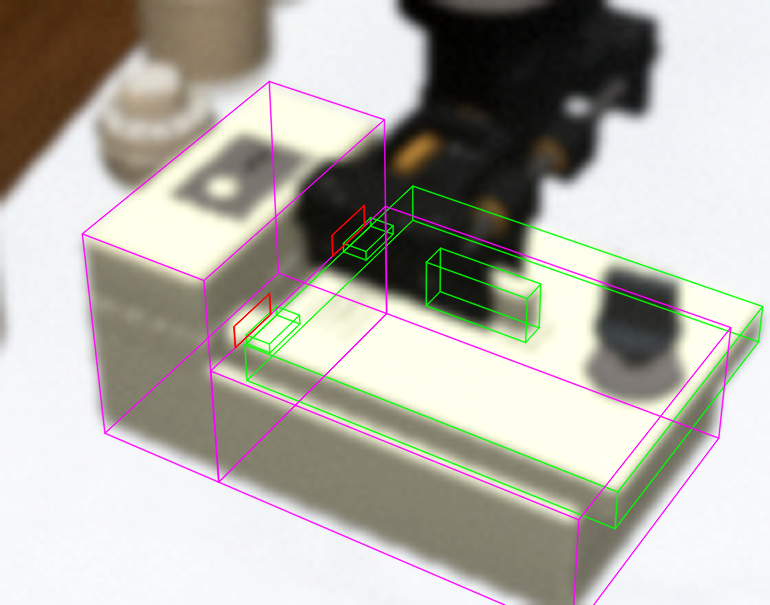

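Run:
```python
from h import *
s=ctrl.observe();f=ctrl.grab_frame("side")
g=cv2.cvtColor(f["color"],cv2.COLOR_RGB2GRAY).astype(float)
from scipy.ndimage import map_coordinates
p=np.array(s["position"]);c=[.4999,.1484,-.1978];u=[.5165,.145,-.198]
# profile perpendicular to unit y at fixed unit-x, along y and then down the wall
for xu in(-70,-40,-10,20,50):
    P=np.array([[xu,y,66] for y in range(60,74)])/1000
    q=proj(f,place(P,u)); 
    # continue in image direction straight: vertical column
    col=proj(f,place(np.array([[xu,70,66]])/1000,u))[0]
    rows=np.arange(col[1]-8,col[1]+8,.5)
    I=map_coordinates(g,[rows,np.full(len(rows),col[0])],order=1)
    # model rows at this column
    def rowat(seg,pose,z):
        a,b=proj(f,place(np.array(seg)/1000,pose,z));t=(col[0]-a[0])/(b[0]-a[0]);return a[1]+t*(b[1]-a[1])
    ct=rowat(CS[0],c,.066);cb=rowat(CS[1],c,.066);ru=rowat(US[0],u,0)
    d=np.abs(np.gradient(I,.5));pk=[(round(rows[i],1),round(d[i],1),'+' if np.gradient(I)[i]>0 else '-') for i in range(1,len(d)-1) if d[i]>=d[i-1] and d[i]>d[i+1] and d[i]>5]
    print(xu,"model covertop %.1f coverbot %.1f rim %.1f"%(ct,cb,ru),"edges",pk)
for r in(2.,3.):
  icp(f,US[:1]+US[3:]+[[[90.5,40,116],[90.5,73,116]]],u,rad=r)
  icp(f,US[:1]+[[[-92,0,66],[-92,73,66]]],u,rad=r)
  icp(f,US[:1]+US[3:],[*u],rad=r,free=(1,1,0))
```

```text
-70 model covertop 233.0 coverbot 239.7 rim 240.8 edges [(np.float64(233.2), np.float64(26.4), '-'), (np.float64(238.7), np.float64(24.7), '+'), (np.float64(241.7), np.float64(24.7), '-')]
-40 model covertop 228.5 coverbot 235.1 rim 236.1 edges [(np.float64(228.6), np.float64(28.8), '-'), (np.float64(234.1), np.float64(22.7), '+'), (np.float64(237.6), np.float64(26.4), '-')]
-10 model covertop 224.0 coverbot 230.6 rim 231.6 edges [(np.float64(224.6), np.float64(27.2), '-'), (np.float64(229.6), np.float64(27.2), '+'), (np.float64(232.6), np.float64(24.9), '-')]
20 model covertop 219.7 coverbot 226.2 rim 227.2 edges [(np.float64(219.7), np.float64(27.5), '-'), (np.float64(225.2), np.float64(23.3), '+'), (np.float64(228.7), np.float64(25.5), '-')]
50 model covertop 215.5 coverbot 221.9 rim 222.9 edges [(np.float64(215.4), np.float64(27.2), '-'), (np.float64(220.4), np.float64(22.3), '+'), (np.float64(224.4), np.float64(22.9), '-')]
pose [ 0.5171  0.1489 -0.2007] seg med resid px: [-0.07, 0.03, 0.01] [20, 20, 20]
pose [ 0.5107  0.1502 -0.2049] seg med resid px: [0.02, 0.04] [20, 16]
pose [-0.9192  0.4344 -0.198 ] seg med resid px: [None, None] [0, 0]
pose [ 0.5171  0.1489 -0.2008] seg med resid px: [-0.08, 0.02, 0.01] [18, 20, 20]
pose [ 0.5088  0.14   -0.2048] seg med resid px: [0.03, 0.04] [19, 19]
pose [ 6.0931165e+03 -1.2134433e+03 -1.9800000e-01] seg med resid px: [None, None] [0, 0]
```

Run:
```python
from h import *
import pickle
from scipy.ndimage import map_coordinates
fs,m=pickle.load(open("f0.pkl","rb"));f=fs["top"]
g=cv2.cvtColor(f["color"],cv2.COLOR_RGB2GRAY).astype(float)
u=[.5165,.145,-.2]
# average along x at each y offset (rim height plane)
ys=np.arange(-84,85,1.)
for name,xs,z in(("rim",list(range(-30,20,2))+list(range(-85,-60,2)),66),("rimfront",range(-85,-30,2),66),("rimrear",range(30,80,2),66),("back",range(98,150,2),116)):
    prof=[np.mean([map_coordinates(g,proj(f,place(np.array([[x,y,z]])/1000,u))[:,::-1].T,order=1)[0] for x in xs]) for y in ys]
    print(name,[(int(y),int(v)) for y,v in zip(ys,prof) if abs(y)>58])
xs=np.arange(-100,-40,1.)
prof=[np.mean([map_coordinates(g,proj(f,place(np.array([[x,y,66]])/1000,u))[:,::-1].T,order=1)[0] for y in range(-50,50,3)]) for x in xs]
print("x",[(int(y),int(v)) for y,v in zip(xs,prof)][:35])
```

```text
rim [(-84, 135), (-83, 135), (-82, 135), (-81, 135), (-80, 134), (-79, 133), (-78, 133), (-77, 132), (-76, 131), (-75, 131), (-74, 131), (-73, 132), (-72, 134), (-71, 135), (-70, 135), (-69, 135), (-68, 133), (-67, 129), (-66, 125), (-65, 120), (-64, 117), (-63, 116), (-62, 117), (-61, 119), (-60, 121), (-59, 123), (59, 103), (60, 99), (61, 98), (62, 100), (63, 106), (64, 113), (65, 120), (66, 127), (67, 132), (68, 135), (69, 136), (70, 136), (71, 135), (72, 133), (73, 132), (74, 132), (75, 132), (76, 132), (77, 133), (78, 134), (79, 134), (80, 134), (81, 134), (82, 134), (83, 134), (84, 134)]
rimfront [(-84, 134), (-83, 135), (-82, 135), (-81, 134), (-80, 134), (-79, 134), (-78, 133), (-77, 132), (-76, 131), (-75, 131), (-74, 131), (-73, 132), (-72, 134), (-71, 135), (-70, 135), (-69, 135), (-68, 133), (-67, 130), (-66, 127), (-65, 124), (-64, 123), (-63, 124), (-62, 126), (-61, 130), (-60, 134), (-59, 138), (59, 114), (60, 107), (61, 104), (62, 104), (63, 107), (64, 113), (65, 120), (66, 127), (67, 132), (68, 135), (69, 136), (70, 136), (71, 135), (72, 134), (73, 133), (74, 133), (
[... 1039 characters left out ...]
, (60, 144), (61, 145), (62, 145), (63, 144), (64, 144), (65, 143), (66, 142), (67, 140), (68, 138), (69, 135), (70, 133), (71, 131), (72, 129), (73, 129), (74, 131), (75, 132), (76, 133), (77, 134), (78, 134), (79, 135), (80, 135), (81, 135), (82, 135), (83, 135), (84, 135)]
x [(-100, 134), (-99, 134), (-98, 133), (-97, 132), (-96, 130), (-95, 129), (-94, 128), (-93, 128), (-92, 129), (-91, 131), (-90, 133), (-89, 135), (-88, 136), (-87, 136), (-86, 135), (-85, 133), (-84, 130), (-83, 128), (-82, 127), (-81, 126), (-80, 126), (-79, 126), (-78, 126), (-77, 126), (-76, 125), (-75, 125), (-74, 124), (-73, 124), (-72, 123), (-71, 123), (-70, 122), (-69, 121), (-68, 121), (-67, 120), (-66, 120)]
```

Run:
```python
from h import *
import pickle
s=ctrl.observe();f=ctrl.grab_frame("top");p=np.array(s["position"])
pickle.dump((f,s),open("f5.pkl","wb"))
c=[.4999,.1484,-.1978];u=[.5165,.145,-.2]
FL=[np.array([[-62+19*np.cos(a),19*np.sin(a),45.5] for a in np.linspace(0,2*np.pi,9)[:8]])/1000]
raw(f,[],(270,140,360,270),4.4,"pics/x.png",60,180)
raw(f,[(COVER,c,.066,(0,255,0)),(UNIT,u,0,(255,0,255)),],(270,140,360,270),4.4,"pics/y.png",60,180)
cv2.imwrite("pics/a6.png",np.hstack([cv2.imread("pics/x.png"),cv2.imread("pics/y.png")]))
for q in("stud_wing","stud"):
    for d in ctrl.silhouettes("top",q)[:1]:
        ys,xs=np.nonzero(d["region"]);print(q,d["confidence"],d["box"],xs.mean(),ys.mean(),"exp",proj(f,place(np.array([[-62,0,57.5],[-62,0,45.5],[-62,0,70]])/1000,c,.066)))
```

```text
stud_wing 0.67 [299.3, 236.4, 12.9, 11.9] 305.6092715231788 243.24503311258277 exp [[304.59806879 242.37461281]
 [304.68764642 242.46524173]
 [304.50243221 242.27785384]]
stud 0.67 [300.1, 237.4, 13.7, 12.6] 305.531914893617 243.03546099290782 exp [[304.59806879 242.37461281]
 [304.68764642 242.46524173]
 [304.50243221 242.27785384]]
```

View pics/a6.png

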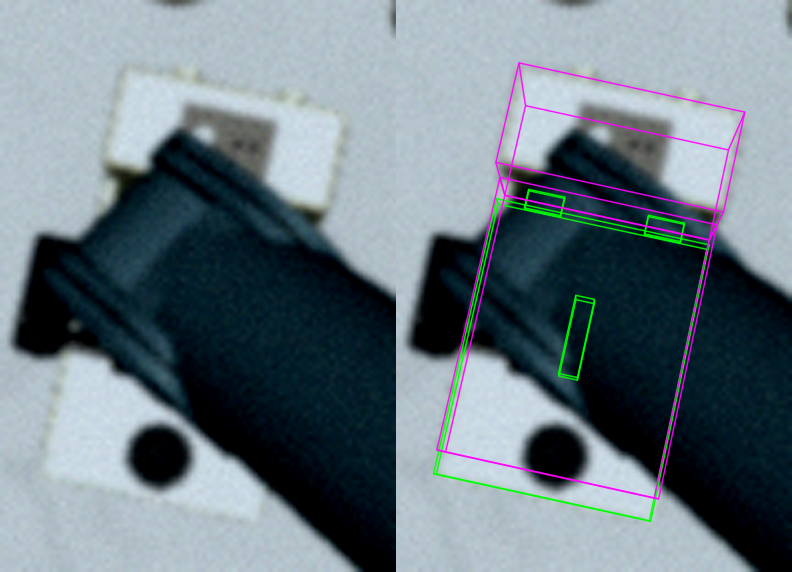

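move_arm:
  increments: "0 0 -0.1 0 0 0 -1; 0 0.05 -0.05 0 0 0 -1; 0 0.06 0 0 0 0 -1; 0 0.04 0 0 0 0 -1; 0 0 0 0 0 0 -1"

```text
time_s: 15.12
position: [0.5125, 0.1493, 0.0936]
ee_rot: [0.31, 3.126, -0.003]
contact_force: [-0.2, -0.7, -2.7]
opening: 0.135
```

```bash
python3 - <<'E'
from h import *
u=[.5172,.148,-.2]
print(place(np.array([[-.0050,0,0]]),u),place(np.array([[.0125,0,0]]),u))
E
python3 plan.py .5123 .149 .0945 2.9416 -1 3
```

```text
[[0.51229967 0.14899335 0.        ]] [[0.52945083 0.14551663 0.        ]]
t 15.12 pos [512.5 149.3  93.6] yaw 2.9439 tilt [ 0.0005 -0.0017] F [-0.16 -0.69 -2.72] T [ 0.141 -0.191 -0.028] open 0.135 q [ 0.104  0.637 -0.619  1.918  0.531  0.755  0.553]
need 1 rows;
0.01 -0.02 -0.04 -0.01 0 0.01 -1.0
```

move_arm:
  increments: "0 0 0.07 0 0 0.01 -1; 0 0 0.05 0 0 0 -1; 0 0 0.03 0 0 0 -1; 0 0 0.02 0 0 0 -1"

```text
time_s: 15.62
position: [0.5125, 0.1492, 0.0908]
ee_rot: [0.313, 3.125, -0.004]
contact_force: [-1.8, -0.9, 4.1]
opening: 0.138
```

```bash
cat > chk.py <<'E'
from h import *
from scipy.ndimage import map_coordinates
s=ctrl.observe();p=np.array(s["position"]);Rm=R.from_rotvec(s["ee_rot"]).as_matrix();yaw=np.arctan2(Rm[1,0],Rm[0,0])-np.pi
f=ctrl.grab_frame("side");g=cv2.cvtColor(f["color"],cv2.COLOR_RGB2GRAY).astype(float)
c=place(np.array([[-.012,0,0]]),[p[0],p[1],yaw])[0];c=[c[0],c[1],yaw];u=[.5172,.148,-.2]
d=np.array(c[:2])-u[:2];print("tool says cover in unit:",np.round(1000*np.array([np.cos(u[2])*d[0]+np.sin(u[2])*d[1],-np.sin(u[2])*d[0]+np.cos(u[2])*d[1]]),1),"dyaw",round(yaw-u[2],4))
icp(f,CS[:3],c,z=.066);icp(f,US[:1]+US[3:]+[[[90.5,40,116],[90.5,73,116]]],u,rad=2.)
raw(f,[],(250,150,390,260),5.5,f"pics/chk{s['time_s']:.1f}.png",60,220);print(f"pics/chk{s['time_s']:.1f}.png")
E
python3 plan.py; python3 chk.py
```

```text
t 15.62 pos [512.5 149.2  90.8] yaw 2.9419 tilt [ 0.0005 -0.0026] F [-1.84 -0.95  4.11] T [-0.204  0.306  0.02 ] open 0.138 q [ 0.101  0.641 -0.615  1.919  0.535  0.75   0.547]
tool says cover in unit: [-16.9   0.3] dyaw 0.0003
pose [ 0.5005  0.1522 -0.1897] seg med resid px: [0.04, 0.0, -0.0] [20, 20, 20]
pose [ 0.5169  0.1501 -0.2085] seg med resid px: [0.05, -0.07, 0.01] [20, 20, 20]
pics/chk15.6.png
```

move_arm:
  increments: "-0.12 0 0 0 0 0 -1; -0.15 0 0 0 0 0 -1; -0.15 0 0 0 0 0 -1; -0.1 0 0 0 0 0 -1"

```text
time_s: 16.18
position: [0.5205, 0.1484, 0.0908]
ee_rot: [-0.31, -3.123, 0.004]
contact_force: [-8.7, -1.0, 8.3]
opening: 0.134
```

```bash
python3 plan.py; python3 chk.py
```

```text
t 16.18 pos [520.5 148.4  90.8] yaw 2.9436 tilt [-0.0039 -0.0023] F [-8.67 -0.95  8.28] T [ 0.107  1.455 -0.032] open 0.134 q [ 0.105  0.653 -0.616  1.897  0.532  0.765  0.563]
tool says cover in unit: [-8.8  1. ] dyaw 0.002
pose [ 0.5083  0.1512 -0.1971] seg med resid px: [0.03, -1.42, 0.02] [20, 20, 20]
pose [ 0.5168  0.1503 -0.2093] seg med resid px: [0.05, -0.06, -0.0] [20, 20, 20]
pics/chk16.2.png
```

move_arm:
  increments: "-0.08 0 -0.03 0 0.01 0 -1; -0.1 0 0 0 0 0 -1; -0.1 0 0 0 0 0 -1"

```text
time_s: 16.6
position: [0.5273, 0.1468, 0.0909]
ee_rot: [-0.311, -3.122, 0.003]
contact_force: [-1.6, -0.0, -0.4]
opening: 0.133
```

```bash
python3 plan.py; python3 chk.py
```

```text
t 16.6 pos [527.3 146.8  90.9] yaw 2.9433 tilt [-0.0049 -0.0017] F [-1.64 -0.04 -0.42] T [0.161 0.165 0.063] open 0.133 q [ 0.109  0.661 -0.615  1.88   0.531  0.774  0.574]
tool says cover in unit: [-1.9  0.8] dyaw 0.0017
pose [ 0.5149  0.1494 -0.1986] seg med resid px: [0.07, -1.46, 0.01] [20, 20, 20]
pose [ 0.5169  0.1502 -0.2088] seg med resid px: [0.03, -0.08, 0.01] [20, 20, 20]
pics/chk16.6.png
```

move_arm:
  increments: "-0.08 0 0 0 0.02 0 -1; -0.08 0 0 0 0.01 0 -1; -0.08 0 0 0 0 0 -1; -0.08 0 0 0 0 0 -1"

```text
time_s: 17.15
position: [0.5302, 0.1465, 0.0908]
ee_rot: [-0.308, -3.109, 0.005]
contact_force: [-7.2, -0.3, 6.0]
opening: 0.135
```

```bash
python3 plan.py; python3 chk.py
```

```text
t 17.15 pos [530.2 146.5  90.8] yaw 2.9441 tilt [-0.0172 -0.0013] F [-7.23 -0.31  5.98] T [ 0.099  1.193 -0.027] open 0.135 q [ 0.113  0.672 -0.618  1.863  0.523  0.793  0.588]
tool says cover in unit: [1.  1.1] dyaw 0.0025
pose [ 0.5186  0.1491 -0.1942] seg med resid px: [0.11, -1.41, -0.0] [20, 20, 20]
pose [ 0.5168  0.1504 -0.2094] seg med resid px: [0.02, -0.08, 0.01] [20, 20, 20]
pics/chk17.1.png
```

View pics/chk17.1.png

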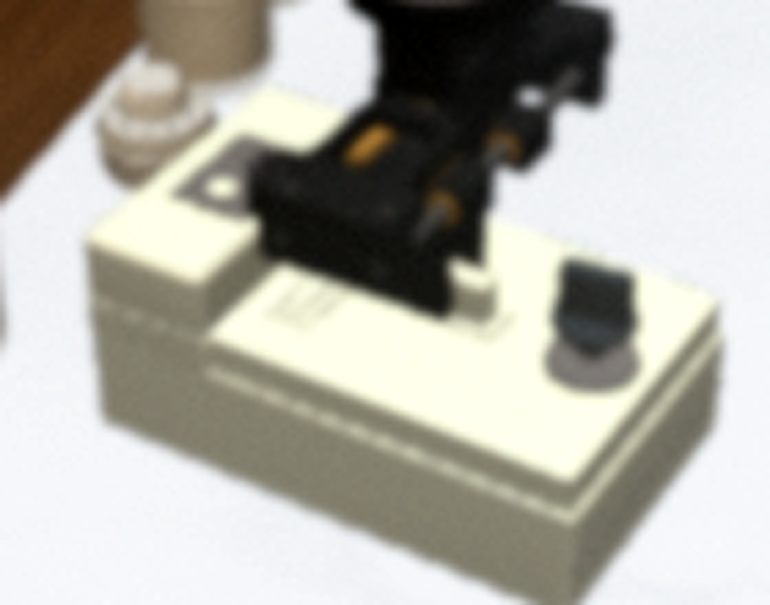

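move_arm:
  increments: "-0.1 0 0 0 -0.06 0 -1; -0.15 0 0 0 -0.06 0 -1; -0.2 0 0 0 -0.02 0 -1"

```text
time_s: 17.58
position: [0.5304, 0.1464, 0.0908]
ee_rot: [-0.306, -3.119, 0.015]
contact_force: [-16.1, -0.0, 15.1]
opening: 0.134
```

```bash
python3 plan.py; python3 chk.py
```

```text
t 17.57 pos [530.4 146.4  90.8] yaw 2.946 tilt [-0.0086 -0.0088] F [-16.06  -0.03  15.13] T [ 0.424  3.263 -0.192] open 0.134 q [ 0.104  0.667 -0.612  1.868  0.533  0.787  0.577]
tool says cover in unit: [1.2 1. ] dyaw 0.0044
pose [ 0.5185  0.1485 -0.1937] seg med resid px: [0.25, -1.33, 0.02] [20, 20, 20]
pose [ 0.5168  0.1504 -0.2104] seg med resid px: [0.06, -0.08, -0.01] [20, 20, 20]
pics/chk17.6.png
```

move_arm:
  increments: "0 0 0 0 0 0 0.2; 0 0 0 0 0 0 0.2; 0 0 0 0 0 0 0.2; 0 0 0 0 0 0 0.2; 0 0 0 0 0 0 0.2; 0 0 0 0 0 0 0.2; 0 0 -0.2 0 0 0 0.2; 0 0 -0.5 0 0 0 0.2"

```text
time_s: 18.62
position: [0.5327, 0.146, 0.1056]
ee_rot: [-0.308, -3.121, 0.014]
contact_force: [-0.3, 0.3, -0.2]
opening: 0.598
```

```bash
python3 plan.py .4578 .1606 .16 2.945 .2
```

```text
t 18.62 pos [532.7 146.  105.6] yaw 2.945 tilt [-0.0059 -0.0085] F [-0.29  0.29 -0.15] T [ 0.086 -0.077  0.013] open 0.598 q [ 0.115  0.647 -0.625  1.859  0.516  0.812  0.592]
need 5 rows;
0.77 -0.01 -0.54 -0.01 0 0 0.2; 0.76 -0.01 -0.54 -0.01 -0.01 0 0.2; 0.76 -0.01 -0.54 -0.01 0 0 0.2; 0.77 0 -0.54 -0.01 -0.01 0 0.2; 0.76 0 -0.55 -0.01 0 0 0.2
```

move_arm:
  increments: "0 0 -0.6 0 -0.02 0 0.2; 0 0 -0.9 -0.02 -0.02 0 0.2; 0 0 -0.9 -0.02 0 0 0.2; 0.3 0 -0.6 -0.01 0 0 0.2; 0.5 0 -0.2 0 0 0 0.2; 0.3 0 0 0 0 0 0.2; 0 0 0 0 0 0 0.2"

```text
time_s: 19.5
position: [0.5098, 0.1514, 0.176]
ee_rot: [0.307, 3.12, 0.0]
contact_force: [-0.6, 0.5, 0.4]
opening: 0.599
```

```bash
python3 plan.py
cat > chk2.py <<'E'
from h import *
import pickle
s=ctrl.observe();c=[.5186,.1487,-.196]
for n,cr in(("side",(250,100,400,260)),("top",(270,140,370,270))):
    f=ctrl.grab_frame(n)
    raw(f,[(COVER,c,.066,(0,255,0))],cr,4.,f"pics/chk_{n}{s['time_s']:.1f}.png",60,220 if n=="side" else 180);print(f"pics/chk_{n}{s['time_s']:.1f}.png")
    if n=="side":
        icp(f,CS,c,z=.066);icp(f,CS[:1]+CS[2:],c,z=.066)
    r=ctrl.silhouettes(n,"stud_wing")
    for d in r[:2]:
        ys,xs=np.nonzero(d["region"]);print(n,d["confidence"],d["box"],xs.mean(),ys.mean(),"exp",proj(f,place(np.array([[-62,0,57.5],[-62,0,45.5],[-62,0,70]])/1000,c,.066)).round(1).tolist())
    pickle.dump(f,open(f"last_{n}.pkl","wb"))
E
python3 chk2.py
```

```text
t 19.5 pos [509.8 151.4 176. ] yaw 2.9455 tilt [ 0.0062 -0.0005] F [-0.59  0.47  0.4 ] T [ 0.049 -0.1    0.064] open 0.599 q [ 0.168  0.513 -0.702  1.88   0.422  0.895  0.635]
pics/chk_side19.5.png
pose [ 0.5183  0.1482 -0.2029] seg med resid px: [0.42, -1.17, 0.02, 0.45, -1.1] [20, 20, 20, 20, 20]
pose [ 0.5184  0.1488 -0.2013] seg med resid px: [0.19, 0.02, 0.37, -1.31] [20, 20, 20, 20]
side 0.71 [354.0, 197.7, 13.7, 18.7] 357.962962962963 205.42592592592592 exp [[357.8, 202.9], [357.5, 207.0], [358.1, 198.5]]
side 0.22 [342.7, 278.9, 33.6, 62.2] 357.07526218383714 309.45280690931526 exp [[357.8, 202.9], [357.5, 207.0], [358.1, 198.5]]
pics/chk_top19.5.png
top 0.51 [297.5, 230.3, 14.5, 13.1] 303.4578313253012 238.16867469879517 exp [[304.7, 235.4], [304.8, 235.6], [304.6, 235.2]]
```

View pics/chk_side19.5.png

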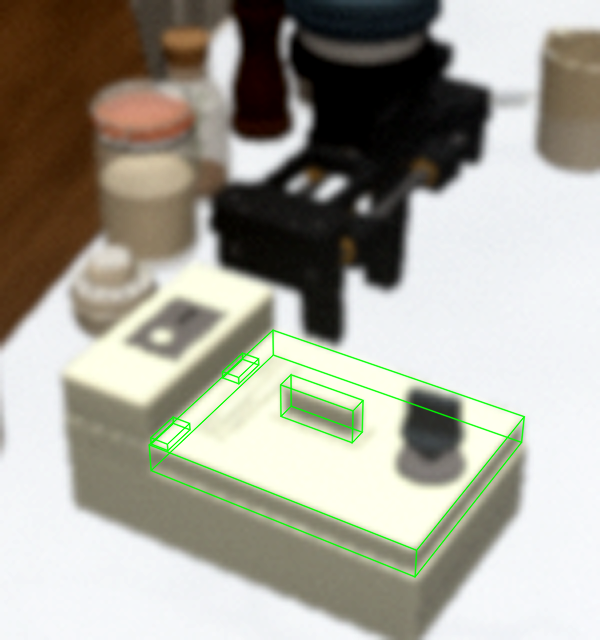

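View pics/chk_top19.5.png

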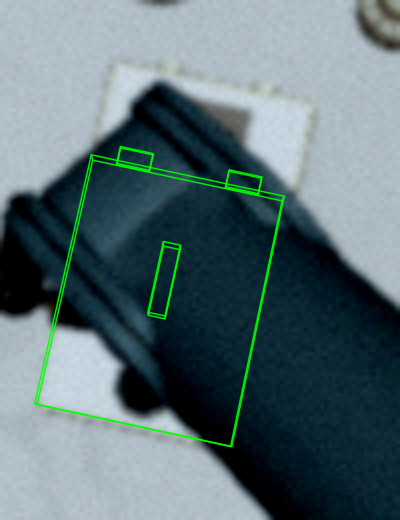

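```bash
python3 plan.py .4576 .161 .15 2.943 .2 12
```

```text
t 19.7 pos [510.7 151.3 176. ] yaw 2.9447 tilt [ 0.0065 -0.0001] F [ 0.7   0.49 -0.05] T [ 0.053 -0.129  0.046] open 0.6 q [ 0.168  0.514 -0.701  1.878  0.423  0.895  0.636]
need 5 rows;
0.54 -0.01 0.26 0 0.01 0 0.2; 0.54 -0.01 0.26 0 0.01 0 0.2; 0.54 -0.01 0.26 0 0.01 0 0.2; 0.54 -0.01 0.26 0 0 0 0.2; 0.54 -0.01 0.25 0.01 0.01 0.01 0.2
```

move_arm:
  increments: "0.4 -0.01 0.2 0 0.01 0 0.2; 0.55 -0.01 0.26 0 0.01 0 0.2; 0.55 -0.01 0.26 0 0.01 0 0.2; 0.5 -0.01 0.26 0 0 0 0.2; 0.4 -0.01 0.2 0.01 0.01 0.01 0.2; 0.2 0 0.1 0 0 0 0.2; 0 0 0 0 0 0 0.2"

```text
time_s: 20.58
position: [0.455, 0.1612, 0.1477]
ee_rot: [-0.31, -3.123, 0.002]
contact_force: [-0.2, -0.4, 0.3]
opening: 0.597
```

```bash
python3 plan.py .4576 .161 .15 2.943 .2 8; python3 chk2.py
```

```text
t 20.57 pos [455.  161.2 147.7] yaw 2.9436 tilt [-0.003  -0.0007] F [-0.18 -0.43  0.31] T [ 0.07  -0.179  0.033] open 0.597 q [ 0.134  0.487 -0.704  2.013  0.436  0.797  0.548]
need 1 rows;
-0.13 0.01 -0.12 -0.01 -0.02 0 0.2
pics/chk_side20.6.png
pose [ 0.5184  0.1482 -0.2011] seg med resid px: [0.41, -1.21, 0.01, 0.44, -1.13] [20, 20, 20, 20, 20]
pose [ 0.5184  0.1488 -0.2014] seg med resid px: [0.21, 0.01, 0.36, -1.33] [20, 20, 20, 20]
side 0.65 [350.3, 200.7, 16.6, 14.7] 358.88125 206.8875 exp [[357.8, 202.9], [357.5, 207.0], [358.1, 198.5]]
pics/chk_top20.6.png
```

View pics/chk_side20.6.png

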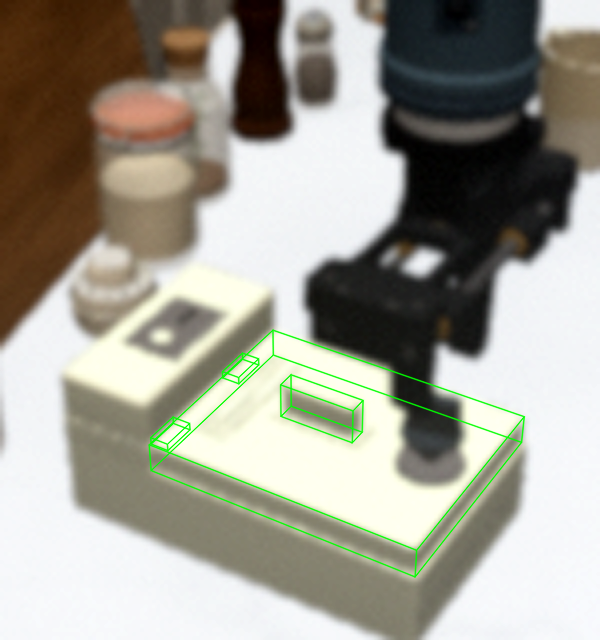

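move_arm:
  increments: "-0.06 0 0.2 0 -0.01 0 0.2; -0.06 0 0.35 0 0 0 0.2; 0 0 0.35 0 0 0 0.2; 0 0 0.35 0 0 0 0.2; 0 0 0.2 0 0 0 0.2; 0 0 0.1 0 0 0 0.2; 0 0 0 0 0 0 0.2"

```text
time_s: 21.65
position: [0.4584, 0.1605, 0.1143]
ee_rot: [-0.312, -3.125, 0.001]
contact_force: [0.1, 0.3, 0.2]
opening: 0.597
```

```bash
python3 plan.py .4576 .161 .1135 2.943 .2 8
```

```text
t 21.65 pos [458.4 160.5 114.3] yaw 2.9423 tilt [-0.0011 -0.0007] F [0.08 0.31 0.16] T [ 0.014 -0.112 -0.022] open 0.597 q [ 0.099  0.543 -0.661  2.027  0.493  0.734  0.503]
need 1 rows;
0.04 0.02 0.04 -0.01 -0.01 0 0.2
```

Close on the wing.

move_arm:
  increments: "0 0 0 0 0 0 -1; 0 0 0 0 0 0 -1; 0 0 0 0 0 0 -1; 0 0 0 0 0 0 -1; 0 0 0 0 0 0 -1; 0 0 0 0 0 0 -1; 0 0 0 0 0 0 -1"

```text
time_s: 22.52
position: [0.4589, 0.1608, 0.1149]
ee_rot: [0.313, 3.126, -0.0]
contact_force: [0.5, 0.6, -0.5]
opening: 0.112
```

```bash
python3 plan.py
```

```text
t 22.52 pos [458.9 160.8 114.9] yaw 2.9422 tilt [ 0.0004 -0.0001] F [ 0.53  0.6  -0.52] T [ 0.192 -0.131  0.002] open 0.112 q [ 0.099  0.542 -0.662  2.026  0.493  0.734  0.503]
```

move_arm:
  increments: "0 0 0.08 0 0 0 -1; 0 0 0.08 0 0 0 -1; 0 0 0.08 0 0 0 -1; 0 0 0.08 0 0 0 -1; 0 0 0.06 0 0 0 -1"

```text
time_s: 23.15
position: [0.459, 0.1608, 0.1072]
ee_rot: [0.313, 3.125, -0.0]
contact_force: [-0.9, 0.3, 4.0]
opening: 0.114
```

```bash
python3 plan.py .4578 .161 .1 2.942
```

```text
t 23.15 pos [459.  160.8 107.2] yaw 2.9422 tilt [ 0.0005 -0.0004] F [-0.86  0.29  4.02] T [ 0.021  0.047 -0.033] open 0.114 q [ 0.09   0.554 -0.651  2.03   0.507  0.719  0.491]
need 1 rows;
0.06 0 0.36 0 0 0 1
```

move_arm:
  increments: "0 0 0.05 0 0 0 -1; 0 0 0.05 0 0 0 -1; 0 0 0.05 0 0 0 -1"

```text
time_s: 23.52
position: [0.459, 0.1608, 0.1041]
ee_rot: [0.313, 3.125, -0.001]
contact_force: [-0.9, 0.4, 3.9]
opening: 0.11
```

```bash
python3 plan.py
```

```text
t 23.52 pos [459.  160.8 104.1] yaw 2.9422 tilt [ 0.0006 -0.0005] F [-0.94  0.39  3.89] T [-0.041  0.123 -0.041] open 0.11 q [ 0.087  0.559 -0.647  2.032  0.512  0.713  0.487]
```

move_arm:
  increments: "0 0 0.04 0 0 0 -1; 0 0 0.04 0 0 0 -1; 0 0 0.03 0 0 0 -1"

```text
time_s: 23.9
position: [0.459, 0.1608, 0.1019]
ee_rot: [0.313, 3.125, -0.001]
contact_force: [-0.3, -0.6, 4.3]
opening: 0.109
```

```bash
python3 plan.py
```

```text
t 23.9 pos [459.  160.8 101.9] yaw 2.9422 tilt [ 0.0006 -0.0006] F [-0.31 -0.61  4.28] T [-0.07   0.126  0.02 ] open 0.109 q [ 0.084  0.563 -0.644  2.033  0.516  0.709  0.483]
```

move_arm:
  increments: "0 0 0.03 0 0 0 -1; 0 0 0.03 0 0 0 -1; 0 0 0.03 0 0 0 -1"

```text
time_s: 24.28
position: [0.459, 0.1608, 0.1]
ee_rot: [0.313, 3.125, -0.001]
contact_force: [-1.5, -0.3, 4.7]
opening: 0.11
```

```bash
python3 plan.py
```

```text
t 24.27 pos [459.  160.8 100. ] yaw 2.9422 tilt [ 0.0007 -0.0006] F [-1.54 -0.27  4.66] T [-0.062  0.2    0.042] open 0.11 q [ 0.082  0.566 -0.641  2.034  0.519  0.705  0.481]
```

move_arm:
  increments: "0 0 0.03 0 0 0 -1; 0 0 0.03 0 0 0 -1"

```text
time_s: 24.52
position: [0.4591, 0.1609, 0.099]
ee_rot: [0.313, 3.125, -0.001]
contact_force: [-1.3, -0.8, 10.0]
opening: 0.108
```

move_arm:
  increments: "0 0 0.03 0 0 0 -1; 0 0 0.025 0 0 0 -1"

```text
time_s: 24.78
position: [0.4592, 0.1609, 0.0988]
ee_rot: [0.313, 3.125, -0.003]
contact_force: [-3.4, -1.4, 12.5]
opening: 0.113
```

move_arm:
  increments: "0 0 0.035 0 0 0 -1; 0 0 0.035 0 0 0 -1"

```text
time_s: 25.02
position: [0.4592, 0.1609, 0.0986]
ee_rot: [0.313, 3.124, -0.004]
contact_force: [-3.0, -1.2, 14.0]
opening: 0.11
```

```bash
python3 plan.py
```

```text
t 25.02 pos [459.2 160.9  98.6] yaw 2.9422 tilt [ 0.0016 -0.003 ] F [-3.03 -1.21 13.99] T [-0.351  0.801  0.02 ] open 0.11 q [ 0.077  0.568 -0.638  2.034  0.524  0.704  0.475]
```

move_arm:
  increments: "0 0 0.04 0 0 0 -1; 0 0 0.045 0 0 0 -1"

```text
time_s: 25.28
position: [0.4592, 0.161, 0.0984]
ee_rot: [0.312, 3.123, -0.007]
contact_force: [-4.7, -1.8, 17.2]
opening: 0.109
```

```bash
python3 plan.py
```

```text
t 25.27 pos [459.2 161.   98.4] yaw 2.9422 tilt [ 0.0022 -0.0045] F [-4.73 -1.82 17.2 ] T [-0.422  0.967  0.043] open 0.109 q [ 0.075  0.568 -0.637  2.034  0.525  0.704  0.473]
```

move_arm:
  increments: "0 0 0.048 0.01 0 0.2 -1; 0 0 0.048 0.01 0 0.4 -1; 0 0 0.045 0 0 0.4 -1"

```text
time_s: 25.65
position: [0.4592, 0.1609, 0.0983]
ee_rot: [0.59, 3.081, -0.016]
contact_force: [-5.3, -2.6, 18.6]
opening: 0.109
```

```bash
python3 plan.py
```

```text
t 25.65 pos [459.2 160.9  98.3] yaw 2.7631 tilt [ 0.0022 -0.0107] F [-5.26 -2.63 18.64] T [-0.5    1.124  0.081] open 0.109 q [ 0.036  0.557 -0.59   2.034  0.494  0.695  0.317]
```

```bash
python3 plan.py .459 .1605 .0975 2.5 -1 20 5
```

```text
t 25.65 pos [459.2 160.9  98.3] yaw 2.7631 tilt [ 0.0022 -0.0107] F [-5.26 -2.63 18.64] T [-0.5    1.124  0.081] open 0.109 q [ 0.036  0.557 -0.59   2.034  0.494  0.695  0.317]
need 4 rows;
0 -0.01 0.01 -0.01 0.01 0.38 -1.0; 0 0 0.01 -0.01 0.01 0.38 -1.0; 0 -0.01 0.01 -0.01 0.01 0.37 -1.0; 0 0 0.01 -0.02 0.01 0.38 -1.0
```

move_arm:
  increments: "0 0 0.042 -0.02 0.01 0.4 -1; 0 0 0.042 -0.02 0.01 0.5 -1; 0 0 0.042 -0.02 0.01 0.5 -1"

```text
time_s: 26.02
position: [0.459, 0.1604, 0.0984]
ee_rot: [0.973, 2.983, -0.002]
contact_force: [-5.6, -2.8, 17.6]
opening: 0.11
```

```bash
python3 plan.py .459 .1605 .0975 2.2 -1 20 5
```

```text
t 26.02 pos [459.  160.4  98.4] yaw 2.5113 tilt [ 0.003  -0.0024] F [-5.57 -2.8  17.56] T [-0.49   1.044  0.081] open 0.11 q [-2.000e-03  5.400e-01 -5.340e-01  2.041e+00  4.410e-01  6.710e-01
  1.160e-01]
need 4 rows;
0 0 0.01 0 0.01 0.45 -1.0; 0 0 0.01 0 0 0.44 -1.0; 0 0 0.01 0 0.01 0.45 -1.0; 0.01 0 0.01 0 0 0.44 -1.0
```

move_arm:
  increments: "0 0 0.035 0 0.01 0.7 -1; 0 0 0.035 0 0 0.8 -1; 0 0 0.035 0 0.01 0.8 -1; 0 0 0.035 0 0 0.8 -1; 0 0 0.035 0 0 0.8 -1"

```text
time_s: 26.65
position: [0.4581, 0.1597, 0.0986]
ee_rot: [1.94, 2.468, -0.005]
contact_force: [-5.7, -2.4, 15.7]
opening: 0.116
```

```bash
python3 plan.py .459 .1605 .0975 1.371 -1 20 5
```

```text
t 26.65 pos [458.1 159.7  98.6] yaw 1.809 tilt [ 0.0001 -0.0038] F [-5.74 -2.37 15.66] T [-0.287  1.022 -0.012] open 0.116 q [-0.138  0.507 -0.361  2.048  0.299  0.637 -0.462]
need 6 rows;
0 0.01 0.01 0 0 0.42 -1.0; 0.01 0.01 0.01 0 0 0.42 -1.0; 0.01 0.01 0.01 0 0.01 0.42 -1.0; 0 0.01 0.01 0 0 0.42 -1.0; 0.01 0 0.01 0 0.01 0.41 -1.0; 0 0 0 0 0 0.42 -1.0
```

move_arm:
  increments: "0 0 0.035 0 0 0.6 -1; 0 0 0.035 0 0 0.6 -1; 0 0 0.03 0 0 0.6 -1; 0 0 0.03 0 0 0.45 -1; 0 0 0.03 0 0 0.2 -1"

```text
time_s: 27.28
position: [0.4574, 0.1597, 0.0987]
ee_rot: [2.432, 1.981, -0.007]
contact_force: [-3.0, -1.1, 13.2]
opening: 0.108
```

```bash
python3 plan.py .459 .1605 .0975 1.371 -1 20 5
```

```text
t 27.27 pos [457.4 159.7  98.7] yaw 1.367 tilt [-0.0002 -0.0065] F [-3.03 -1.09 13.19] T [-0.252  0.79   0.04 ] open 0.108 q [-0.231  0.493 -0.248  2.054  0.211  0.621 -0.828]
need 1 rows;
0.05 0.07 0.06 0.01 0.04 -0.02 -1.0
```

move_arm:
  increments: "0 0 0 0 0 0 -1; 0 0 -0.04 0 0 0 -1; 0 0 -0.04 0 0 0 -1"

```text
time_s: 27.65
position: [0.4572, 0.1597, 0.1009]
ee_rot: [2.432, 1.98, -0.007]
contact_force: [-1.0, -0.5, 4.3]
opening: 0.112
```

```bash
python3 plan.py .459 .1605 .0975 1.371 -1 20 5
```

```text
t 27.65 pos [457.2 159.7 100.9] yaw 1.3668 tilt [-0.0001 -0.0071] F [-1.01 -0.53  4.25] T [-0.078  0.208 -0.023] open 0.112 q [-0.231  0.489 -0.249  2.054  0.21   0.626 -0.827]
need 1 rows;
0.06 0.08 0.17 0.01 0.04 -0.02 -1.0
```

move_arm:
  increments: "0 0 -0.03 0 0 0 -1; 0 0 -0.03 0 0 0 -1"

```text
time_s: 27.9
position: [0.457, 0.1596, 0.1013]
ee_rot: [2.432, 1.981, -0.007]
contact_force: [1.5, 1.7, -8.3]
opening: 0.11
```

```bash
python3 plan.py
```

```text
t 27.9 pos [457.  159.6 101.3] yaw 1.367 tilt [-0.0004 -0.0068] F [ 1.47  1.66 -8.33] T [ 0.299 -0.502 -0.028] open 0.11 q [-0.23   0.488 -0.25   2.054  0.209  0.627 -0.826]
```

move_arm:
  increments: "0 0 0.01 0 0 0 -1; 0 0 0 0 0 0 0; 0 0 0 0 0 0 0; 0 0 0 0 0 0 0; 0 0 0 0 0 0 0; 0 0 0 0 0 0 0; 0 0 -0.2 0 0 0 0; 0 0 -0.5 0 0 0 0; 0 0 -0.9 0 0 0 0; 0 0 -0.9 0 0 0 0"

```text
time_s: 29.15
position: [0.4563, 0.1596, 0.1529]
ee_rot: [2.432, 1.981, -0.011]
contact_force: [0.4, 0.3, 0.1]
opening: 0.499
```

```bash
python3 plan.py .40 .0 .26 1.371 0; python3 chk2.py
```

```text
t 29.15 pos [456.3 159.6 152.9] yaw 1.3672 tilt [-0.0027 -0.0079] F [0.36 0.31 0.08] T [-0.038 -0.034 -0.033] open 0.499 q [-0.205  0.399 -0.278  2.024  0.167  0.744 -0.789]
need 11 rows;
-0.77 -0.1 -0.48 0 0 0 0.0; -0.77 -0.1 -0.48 0 0 0 0.0; -0.77 -0.11 -0.48 0 0.01 0 0.0; -0.76 -0.1 -0.48 0 0 0 0.0; -0.76 -0.11 -0.48 0 0.01 0 0.0; -0.76 -0.1 -0.48 0 0 0 0.0; -0.77 -0.11 -0.48 0 0.01 0 0.0; -0.76 -0.1 -0.49 0 0 -0.01 0.0; -0.76 -0.11 -0.49 0 0.01 0 0.0; -0.77 -0.11 -0.48 0 0 -0.01 0.0
pics/chk_side29.1.png
pose [ 0.5182  0.1481 -0.2008] seg med resid px: [0.4, -1.19, -0.0, 0.5, -1.18] [20, 20, 19, 20, 20]
pose [ 0.5183  0.1487 -0.2017] seg med resid px: [0.23, 0.04, 0.35, -1.38] [20, 19, 20, 20]
side 0.5 [354.9, 200.7, 12.6, 17.9] 358.2 210.33714285714285 exp [[357.8, 202.9], [357.5, 207.0], [358.1, 198.5]]
pics/chk_top29.1.png
```

move_arm:
  increments: "0 0 -0.8 0 0 0 0; -0.3 -0.1 -0.8 0 0 0 0; -0.6 -0.1 -0.6 0 0 0 0; -0.8 -0.1 -0.5 0 0 0 0; -0.8 -0.1 -0.3 0 0 0 0; -0.8 -0.1 -0.3 0 0 0 0; -0.8 -0.1 -0.2 0 0 0 0; -0.8 -0.1 0 0 0 0 0; -0.8 -0.1 0 0 0 0 0; -0.8 -0.1 0 0 0 0 0"

```text
time_s: 30.6
position: [0.4083, 0.0273, 0.2308]
ee_rot: [2.433, 1.977, -0.01]
contact_force: [-0.3, -0.2, 0.4]
opening: 0.502
```

move_arm:
  increments: "-0.8 -0.1 0 0 0 0 0; -0.8 -0.1 0 0 0 0 0; -0.8 -0.1 0 0 0 0 0; -0.8 -0.1 0 0 0 0 0; -0.8 -0.1 0 0 0 0 0; -0.6 -0.1 0 0 0 0 0; -0.3 0 0 0 0 0 0; 0 0 0 0 0 0 0; 0 0 0 0 0 0 0"

```text
time_s: 31.72
position: [0.3714, -0.0737, 0.2355]
ee_rot: [2.438, 1.967, -0.007]
contact_force: [0.2, -0.3, -0.1]
opening: 0.496
```

```bash
python3 plan.py; python3 chk2.py
python3 - <<'E'
from h import *
import pickle
s=pickle.load(open("last_side.pkl","rb"));t=pickle.load(open("last_top.pkl","rb"))
raw(s,[],(260,150,390,260),6,"pics/fin_s.png",50,220);raw(t,[],(270,140,360,260),5,"pics/fin_t.png",50,180)
f0,m=pickle.load(open("f0.pkl","rb"))
for n,f in(("side",s),("top",t)):
    for q in("old_cartridge","bowl","timer"):
        r=ctrl.silhouettes(n,q)
        if r and (n,q) in m: a=np.argwhere(m[n,q]).mean(0);b=np.argwhere(r[0]["region"]).mean(0);print(n,q,a.round(1),b.round(1),round(r[0]["confidence"],2))
E
```

```text
t 31.73 pos [371.4 -73.7 235.5] yaw 1.3582 tilt [ 0.0022 -0.0099] F [ 0.23 -0.32 -0.07] T [-0.06  -0.08  -0.014] open 0.496 q [ 0.204  0.074 -0.141  2.199  0.026  0.867 -0.167]
pics/chk_side31.7.png
pose [ 0.5184  0.1482 -0.1957] seg med resid px: [0.34, -1.18, -0.01, 0.39, -1.17] [20, 20, 19, 20, 20]
pose [ 0.5184  0.1485 -0.2005] seg med resid px: [0.26, 0.02, 0.37, -1.29] [20, 19, 20, 20]
side 0.61 [344.9, 278.9, 34.4, 60.6] 356.96776193428394 309.99132052076874 exp [[357.8, 202.9], [357.5, 207.0], [358.1, 198.5]]
side 0.51 [352.3, 203.9, 15.7, 14.9] 358.0348837209302 210.3372093023256 exp [[357.8, 202.9], [357.5, 207.0], [358.1, 198.5]]
pics/chk_top31.7.png
top 0.52 [298.5, 233.1, 14.0, 7.6] 305.39814814814815 236.74074074074073 exp [[304.7, 235.4], [304.8, 235.6], [304.6, 235.2]]
side bowl [324.2 287.9] [324.4 287.9] 0.56
side timer [172.3 277.1] [172.7 277.1] 0.76
top old_cartridge [260.4 219.6] [260.1 218.8] 0.73
top bowl [218.5 203. ] [218.9 202.8] 0.91
```

View pics/fin_s.png

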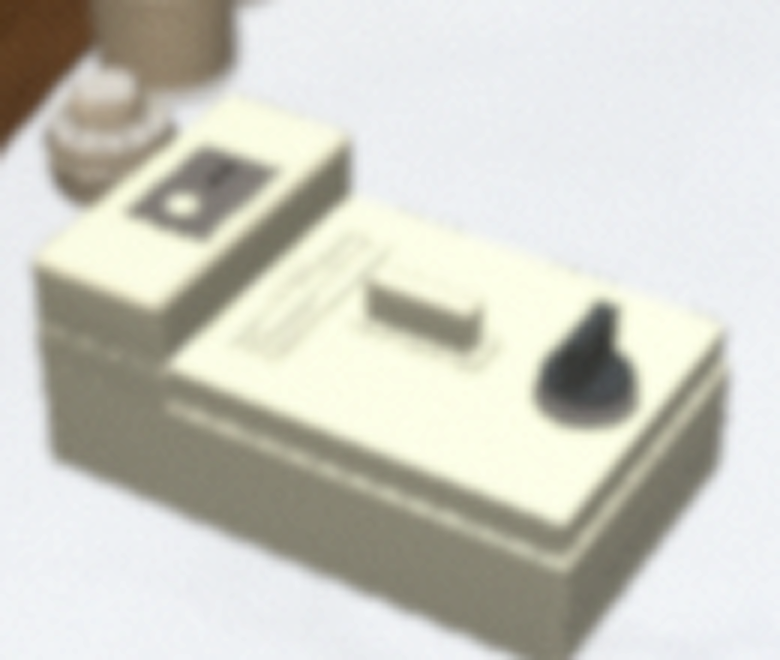

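View pics/fin_t.png

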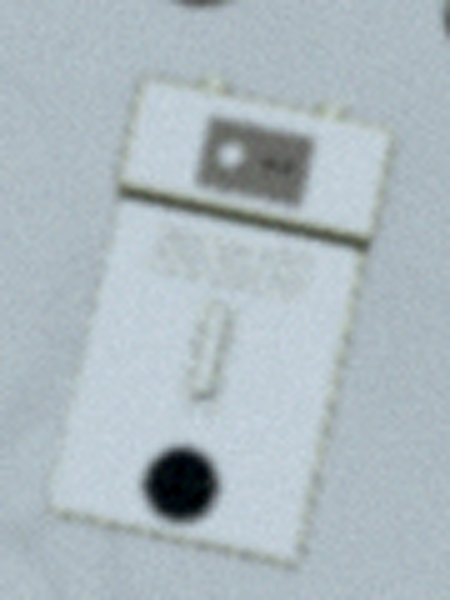

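```bash
python3 -c "
from rig import ctrl
print(ctrl.sign_off())"
```

```text
the job is handed in; nothing more can be done
None
```

The cover is refitted and the stud is locked down across it. The job was handed in at about 32 s of the 72 s allowed.

**Cover:** I laid it on the rim about 17 mm short of home. The first laying was about 3 mm off to one side, so I lifted it slightly and laid it again. I then slid the tongues into the slots until it stopped: about 16 N of push moved it only 0.2 mm further.

**Stud:** I set the wing in line with the rib by closing the jaws on it, and pushed it in. The cushion met the pin about 15.7 mm in. I turned it 1.575 rad clockwise with at most about 18.6 N of wrist push in the readings. About 5 N of that was the stud's own spring, which leaves roughly 13 N on the receptacle. When eased it rose about 2.5 mm, and it held against an 8 N upward pull.

**Last checks:**
- **Fit:** the final pictures show the cover flush against the raised back, with the wing down and across it. The arm is clear and touching nothing.
- **Bystanders:** the bowl, the timer and the old cartridge show no shift beyond 1 pixel. The old cartridge was compared in the top view only, and the timer in the side view only.
- **Disagreement:** my estimates of the unit's sideways position differed by 3 to 4 mm between the two cameras and the edge fits. I settled it by comparing the cover and the unit in the same picture. The free slide to the stop agrees with that choice.
- **Not measured:** the wing's final angle is taken from the tool's turn and seen by eye, not measured separately.

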